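# Board home in the drilling jig

## Robot

A 7-joint arm with a two-finger parallel gripper is mounted at the origin on the work surface. World frame = base frame: x ahead of the robot, y to its left, z up, the work surface at z = 0. Lengths are in m, angles in degrees, forces in N, time in s.
With the tool pointing down it reaches from about 0.425 to 0.925 m from the base axis. Payload 6.8 kg.
Tool frame: the origin (TCP) lies midway between the tips of the shut fingers; the grasp point (between the pads) lies 19 mm behind it; z points along the fingers, x is the direction in which the jaws open and shut, and the axes are right-handed (so a half turn about z gives the same grasp; the last joint's range is limited). The gripper opens to 88 mm and grips with 3 to 60 N. Pads are 20 mm wide; open, the fingers measure 115 mm over their backs; the gripper's body (75 mm by 178 mm) begins 61 mm behind the grasp point.
Start: joints at [-69.276, 27.33, 1.283, 89.118, -0.659, 63.558, -4.761], TCP at [0.306, 0.602, 0.223] pointing down, gripper open.
Joint ranges: [-169.35, 169.35], [-19.33, 120.38], [-80.79, 83.38], [13.8, 139.57], [-78.32, 258.32], [9.67, 109.79], [-169.56, 169.56]. Speed limits (degrees/s): [136.94, 136.94, 180, 180, 180, 180, 180].

## Interface

Orientations are given as a 3x3 rotation matrix whose columns are the frame's x, y, z axes.
In Python, from cell import manip, optics, spotter gives the robot as it stands. The module is installed in compiled form; this text tells all that it offers.
- The arm moves only by the shell command python3 -m creep 'ROWS' [FORCE]. ROWS is JSON, a list of rows, each an object of numbers: "x", "y", "z": the shift along the world's x, y, z in mm; "ax", "ay", "az": the turn, a rotation vector about the world's x, y, z in degrees; "grip": the opening, from 0 (shut) to 1 (fully open). In form: [{"x": .., "y": .., "z": .., "ax": .., "ay": .., "az": .., "grip": ..}, ...]. A call has 1 to 12 rows; each row is the pose to reach, as a shift and turn from the pose commanded when the call began; what a row does not reach only later rows make up. A row lasts 1/10 s, in which the tool goes at most 50 mm and 8.59 degrees, less where a joint would pass 70% of its speed; a pose out of reach is approached as far as the arm can. A call with a gripper value outside its range is refused whole. The fingers move at their own pace and stop on an object; FORCE is the grip in N (left out, the last holds). Time passes only in rows, so rows that repeat a pose let the fingers close. It gives the time, the measured TCP pose, the force and the opening at its end, in the units of the state.
- manip.read_state(): the state, without advancing time (a new reading comes with each control period).
- optics.get_image(name): name is "scene" or "top" or "wrist"; returns a dict with "img" (384x512x3 uint8, red, green, blue), "fx", "fy", "cx", "cy" (pixels), "T" (4x4, takes a point from camera to world coordinates); the wrist camera has in their place "hand_eye" (4x4, takes a point from camera to tool coordinates, whose origin is the TCP and whose axes are the tool frame's). Camera axes: x right, y down, z forward; pixel columns grow to the right and rows downward; lengths in m; the calibration is good to about 2 mm. A picture is of the moment at which its call begins: read the wrist's pose just before it. There is no depth.
- manip.close_job(): hands the job in, once; it reports no verdict.
Trained networks look in a picture, given as the dict that the camera call returned (one of the last four; its "shot" number tells which), for a name from the list of things; names that differ only in an ending like _2 or _b are one class to them, and where a whole thing is asked for, a point or a joint stands for the part that bears it (a point fixed in the world has none). Each returns a list of dicts, best first, with "score" (0 to 1); they miss things now and then, are a little off and sometimes report something else, mostly with a low value. They report only what shows in the picture. A call takes as long as a camera call. They do not tell look-alikes from the thing itself.
- spotter.search_frame(picture, target): "location" ([column, row] in pixels, amid what is visible of it).
- spotter.cut_out(picture, target): "pixels" (384x512 bool, what is visible of it) and "location" ([column, row] in pixels, amid what is visible of it).
The state is a dict: "clock": time; "joint_pos": joint angles; "qvel": joint speeds; "effort": joint torques, N m; "tcp_pos": TCP position; "orientation": TCP orientation; "force": force on the tool from outside, world axes, zero at the start; "moment": the same for the moment, N m; "grip_width": opening from 0.0 (shut) to 1.0 (fully open).
Only numpy, scipy, OpenCV 4.12 (cv2) and the standard library are available. Lean on these libraries where they do the work, as an engineer would, in place of code of your own. Each camera call takes 0.05 s, during which the arm holds its last target.

## Task

Set the brown wooden board up in the drilling jig: take it from the sloping rest, lay it flat on the jig's plate clear of both blue fences and let go, its holed end towards the short stop fence, then push it square and flush against both fences. When it is home, take the red-handled pin from its stand and put it straight down through the board's hole into the plate until its collar sits on the board, and let go with the board still flush. Leave everything else on the table where it is.

Things in the scene. Friction and masses are not known exactly. Their poses are not given: they have to be found in the camera images.
- jig: fixed drilling jig: aluminium plate 220 (x) x 180 (y) x 20 mm with two blue fences, tops 22 mm above the plate. Origin: centre of the plate's underside, at table height; z up. The long fence runs along the whole +y edge, inner face at y = +72 mm; the short stop fence, 90 mm long, is on the +x edge, inner face at x = +92 mm
- jig_corner (a point): inner corner of the two fences at the plate's top surface (92, 72, 20 mm in the jig's frame); axes as the jig's; the open side lies towards -x and -y
- jig_hole (a point): mouth of the 15 mm round hole through the jig plate, at the plate's top (57, 42, 20 mm in the jig's frame)
- rest: fixed sloping board rest, blue 44 mm wide slope on a dark 170 x 100 mm foot, rising at 30 degrees towards its +x, with a small lip at the low end; about 120 mm tall. Origin: on the table, midway across, 60 mm nearer the low end than the middle of the foot; z up
- board: loose brown wooden board 160 (x) x 60 (y) x 28 (z) mm, 100-210 g. Origin: centre of its underside. Starts on the rest's slope, tilted 30 degrees, +x end uppermost, low end at the lip; it overhangs the slope 8 mm on each long side, so grip across the width. A 15 mm through hole on the centreline, 45 mm from the centre towards +x, comes over the jig's hole when the +x end is at the stop, board home
- board_corner (a point): underside corner of the board at its +x, +y (80, 30, 0 mm in the board's frame); it meets jig_corner when the board is home
- pin: loose upright locating pin, 104 mm tall, 60 g. Origin: centre of its tip (bottom); z up. Steel shank 12 mm in diameter from 0 to 44 mm, tip tapered; red handle above: collar 28 mm across from 44 to 50 mm (rests on the stand, later on the board), grip 22 mm across from 52 to 104 mm. Starts in the stand, tip 6 mm above the table
- stand: fixed grey block 60 x 60 x 50 mm with a 15 mm hole down its middle, holding the pin. Origin: centre of its underside; z up
- can: loose bystander: yellow-banded metal paint can, 80 mm across, 100 mm tall; origin at the centre of its underside
- tape: loose bystander: yellow tape roll lying flat, 100 mm across, 25 mm high; origin at the centre of its underside
- tape_big: loose bystander: cream tape roll lying flat, 110 mm across, 50 mm high; origin at the centre of its underside
- sleeve: loose bystander: white paint-roller sleeve standing on end, 52 mm across, 118 mm tall; origin at the centre of its underside
- offcut: loose bystander: plain brown wooden offcut without a hole, 70 x 60 x 28 mm, lying flat; origin at the centre of its underside
- brush: loose bystander: paint brush with a blue handle lying on the table; origin at the middle of its length on the table
- jar: loose bystander: white jar with a green band, 64 mm across, 90 mm tall; origin at the centre of its underside
There are look-alikes about, which are no part of the job. Of the things like the board, leave any that is turquoise; of the rest the larger one is meant.

How it is judged:
By the outcome, as a careful person would: the job done as asked, in the order asked, and still so for the second after the job is handed in, with the robot touching nothing.
It also fails if it takes over 72 s, if anything falls off the work surface, if the arm or the gripper's body presses on something with over 40 N, if the wrist force passes 120 N, or if a joint passes its speed limit or range.

## Working session

There is one attempt and no reset: what is moved stays moved. The work goes in short steps, Python scripts to look and compute and a shell command to move; the robot and the scene stay as the last step left them, time stands still between calls to the robot, and variables do not carry over. Pictures are saved under pics/ and viewed, and the job is handed in when it is done.

```bash
mkdir -p pics; ls
python3 - <<'E'
from cell import manip, optics, spotter
import cv2
s=manip.read_state(); print({k:s[k] for k in('clock','tcp_pos','orientation','force','grip_width')})
for n in('scene','top','wrist'):
    p=optics.get_image(n); cv2.imwrite(f'pics/{n}0.png',p['img'][:,:,::-1]); print(n,p['fx'],p['fy'],p['cx'],p['cy'],p.get('T',p.get('hand_eye')))
E
```

```text
pics
{'clock': 0.0, 'tcp_pos': array([0.30532729, 0.60134497, 0.22171094]), 'orientation': array([[ 4.52679192e-01,  8.91673196e-01, -6.78320402e-04],
       [ 8.91671690e-01, -4.52679679e-01, -1.64492680e-03],
       [-1.77379900e-03,  1.39785035e-04, -9.99998417e-01]]), 'force': array([0.40072044, 0.10512421, 0.99867787]), 'grip_width': 1.0024128232356557}
scene 401.2067020136109 401.2067020136109 259.1894369050439 197.07104832796 [[-0.44681318  0.5843052  -0.67745511  1.48572223]
 [ 0.89462309  0.29414447 -0.33634589  0.48795071]
 [ 0.00274102 -0.75635076 -0.65416054  0.99863152]
 [ 0.          0.          0.          1.        ]]
top 353.3632825341158 353.3632825341158 256.1309796342248 190.03187735104345 [[-0.06692367 -0.97404583  0.21623122  0.34778052]
 [-0.99775004  0.06620372 -0.01057957  0.0155    ]
 [-0.00401033 -0.21645273 -0.97628486  1.0562774 ]
 [ 0.          0.          0.          1.        ]]
wrist 304.3155295028775 304.3155295028775 254.93665602654764 196.12026892821055 [[ 9.99999816e-01 -4.44932681e-04  4.11195239e-04  2.06858962e-04]
 [ 3.01847814e-04  9.54376349e-01  2.98606251e-01 -8.42641186e-02]
 [-5.25294690e-04 -2.98606072e-01  9.54376308e-01 -1.63866169e-01]
 [ 0.00000000e+00  0.00000000e+00  0.00000000e+00  1.00000000e+00]]
```

View pics/scene0.png

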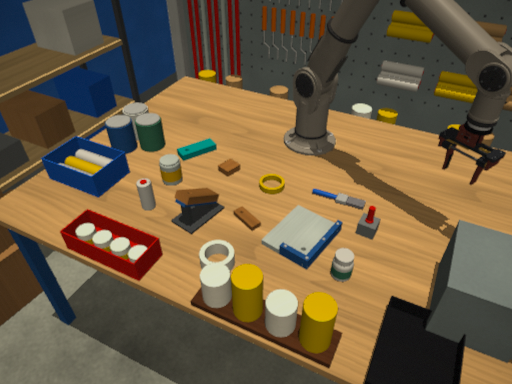

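View pics/top0.png

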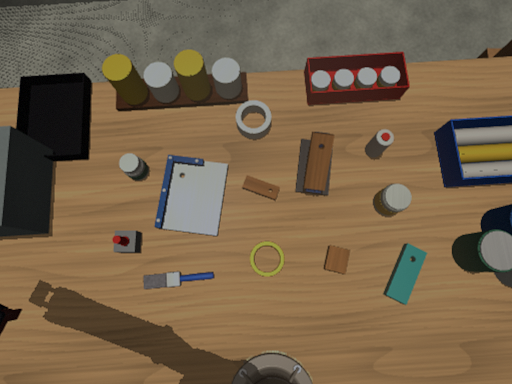

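View pics/wrist0.png

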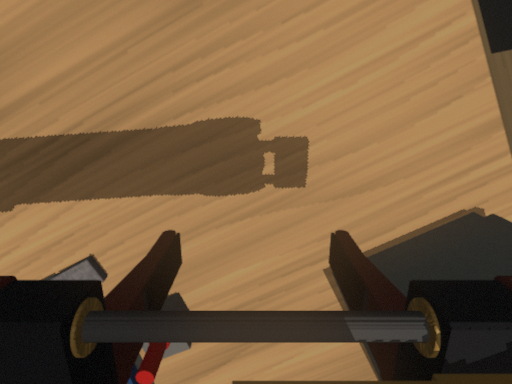

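The top view shows the rest with its board at (318,163), hole at (322,135). The jig is at (193,195): long fence on its left side, stop at the top near (185,160), hole at (182,175). The pin is in its stand at (123,241). The small holed brown piece at (262,188) and the turquoise one at (406,273) are look-alikes.

Run:
```python
import cv2
a=cv2.imread('pics/top0.png');b=cv2.imread('pics/scene0.png')
def crop(im,x0,y0,w,h,k,n):
    c=cv2.resize(im[y0:y0+h,x0:x0+w],None,fx=k,fy=k,interpolation=cv2.INTER_CUBIC)
    for i in range(0,w,10):
        cv2.line(c,(i*k,0),(i*k,6),(0,0,255),1); 
        if i%20==0: cv2.putText(c,str(x0+i),(i*k,16),0,.35,(0,0,255),1)
    for i in range(0,h,10):
        cv2.line(c,(0,i*k),(6,i*k),(0,0,255),1)
        if i%20==0: cv2.putText(c,str(y0+i),(8,i*k+4),0,.35,(0,0,255),1)
    cv2.imwrite(n,c)
crop(a,100,140,140,110,5,'pics/topjig.png')
crop(a,280,120,70,85,7,'pics/toprest.png')
crop(b,250,190,130,90,6,'pics/scjig.png')
crop(b,160,170,80,70,8,'pics/screst.png')
```

```text
(no output)
```

View pics/topjig.png

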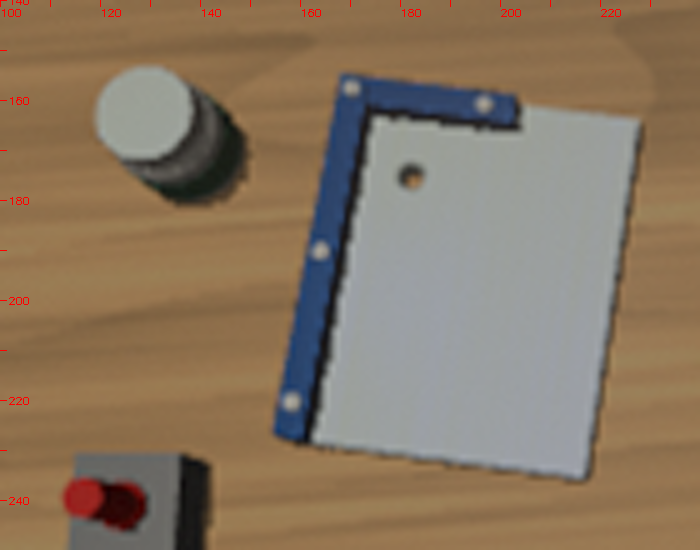

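View pics/toprest.png

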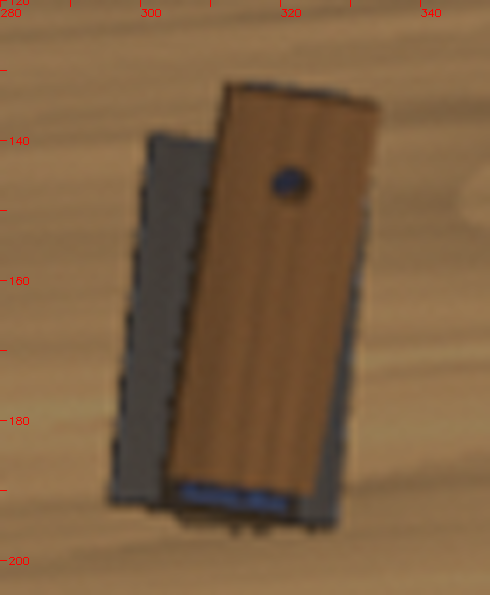

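View pics/scjig.png

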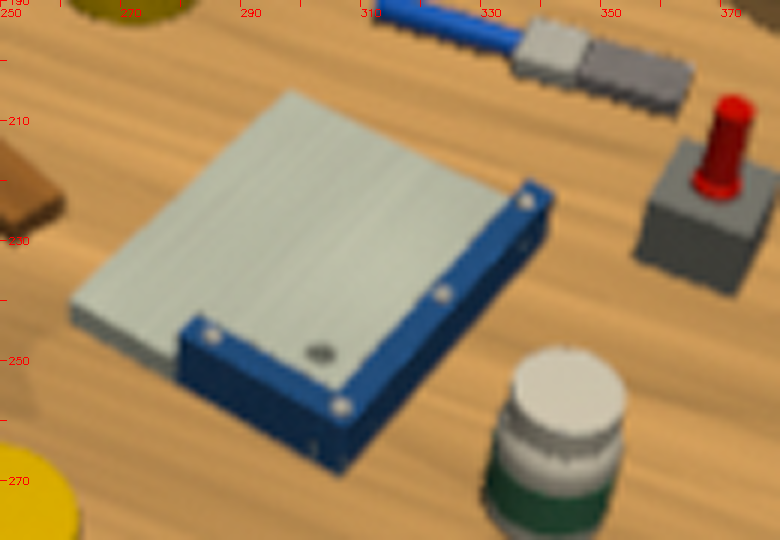

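View pics/screst.png

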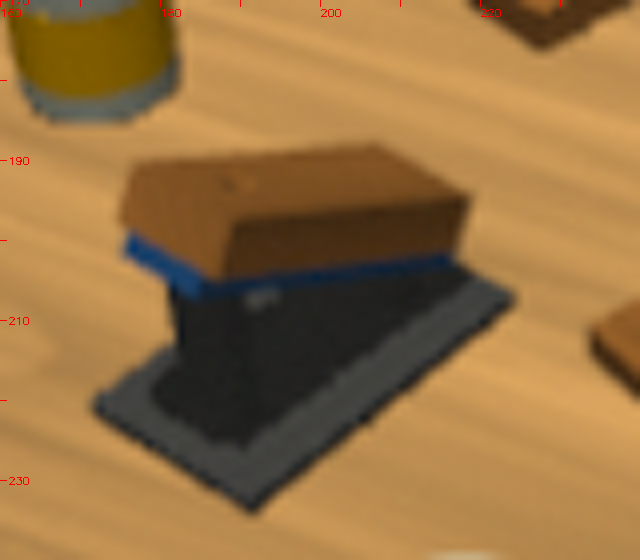

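```bash
cat > h.py <<'E'
import numpy as np
from scipy.optimize import least_squares
from scipy.spatial.transform import Rotation as R
CAM={'scene':(401.2067,259.18944,197.07105,np.array([[-0.44681318,0.5843052,-0.67745511,1.48572223],[0.89462309,0.29414447,-0.33634589,0.48795071],[0.00274102,-0.75635076,-0.65416054,0.99863152],[0,0,0,1]])),
'top':(353.36328,256.13098,190.03188,np.array([[-0.06692367,-0.97404583,0.21623122,0.34778052],[-0.99775004,0.06620372,-0.01057957,0.0155],[-0.00401033,-0.21645273,-0.97628486,1.0562774],[0,0,0,1]]))}
WI=(304.31553,254.93666,196.12027)
HE=np.array([[9.99999816e-01,-4.44932681e-04,4.11195239e-04,2.06858962e-04],[3.01847814e-04,9.54376349e-01,2.98606251e-01,-8.42641186e-02],[-5.25294690e-04,-2.98606072e-01,9.54376308e-01,-1.63866169e-01],[0,0,0,1]])
def wristcam(s):
    T=np.eye(4);T[:3,:3]=s['orientation'];T[:3,3]=s['tcp_pos'];return WI+(T@HE,)
def proj(c,P):
    f,cx,cy,T=c; q=(np.atleast_2d(P)-T[:3,3])@T[:3,:3]
    return np.c_[cx+f*q[:,0]/q[:,2],cy+f*q[:,1]/q[:,2]]
def ray(c,uv,z):
    f,cx,cy,T=c; d=T[:3,:3]@np.array([(uv[0]-cx)/f,(uv[1]-cy)/f,1]); o=T[:3,3]
    return o+d*(z-o[2])/d[2]
def fit(obs,pose,p0):
    "obs: list (cam, localpoint mm, (u,v)); pose(p)->R,t"
    def res(p):
        Rm,t=pose(p)
        return np.concatenate([proj(c,Rm@(np.array(l)/1000.)+t)[0]-np.array(uv) for c,l,uv in obs])
    r=least_squares(res,p0,x_scale='jac'); return r.x,r.fun.reshape(-1,2)
def flat(z=0): return lambda p:(R.from_euler('z',p[2],degrees=True).as_matrix(),np.array([p[0],p[1],z]))
E
python3 - <<'E'
from h import *
np.set_printoptions(precision=3,suppress=True)
T=CAM['top'];S=CAM['scene']
def t(l,a,b):return (T,l,(100+a/5-.4,140+b/5-.4))
def s(l,a,b):return (S,l,(250+a/6-.4,190+b/6-.4))
jt=[t((110,90,42),342,74),t((110,-90,20),642,120),t((-110,-90,20),588,480),t((-110,90,42),275,433),t((57,42,20),411,176)]
js=[s((110,90,0),340,475),s((-110,-90,20),290,92),s((-110,90,42),553,197),s((57,42,20),320,354),s((110,-90,20),70,303)]
for o in (jt,js,jt+js):
    p,r=fit(o,flat(),[.55,.2,0]);print('jig',p);print(r.ravel())
def tt(l,a,b):return (T,l,(280+a/7-.4,120+b/7-.4))
def ss(l,a,b):return (S,l,(160+a/8-.4,170+b/8-.4))
bt=[tt((80,30,28),225,83),tt((80,-30,28),378,103),tt((-80,-30,28),310,493),tt((-80,30,28),165,478),tt((45,0,28),290,183)]
bs=[ss((80,30,28),235,220),ss((80,-30,28),135,165),ss((-80,-30,28),375,145),ss((-80,30,28),470,197),ss((80,30,0),225,278),ss((80,-30,0),120,218),ss((45,0,28),240,183)]
def bp(p):return R.from_euler('ZY',[p[3],-30],degrees=True).as_matrix(),np.array(p[:3])
for o in (bt,bs,bt+bs):
    p,r=fit(o,bp,[.6,-.1,.06,0]);print('board',p);print(r.ravel())
    c=bp(p);print(' underside low-end',c[0]@[-.08,0,0]+c[1],'hi',c[0]@[.08,0,0]+c[1])
o=[t((0,0,110),84,498),s((0,0,110),734,103)]
p,r=fit(o,flat(),[.4,.3,0]);print('pin',p,r.ravel())
print(ray(T,(100+84/5-.4,140+498/5-.4),.11),ray(S,(250+734/6-.4,190+103/6-.4),.11))
E
```

```text
jig [  0.575   0.194 -11.099]
[ 0.088 -0.165 -0.156 -0.063 -0.162 -0.354 -0.257  0.431  0.506  0.143]
jig [  0.573   0.196 -11.309]
[-0.093  1.097 -0.18  -0.187  0.49  -0.726  0.127 -0.037 -0.345 -0.466]
jig [  0.574   0.195 -11.165]
[-0.149  0.097 -0.39   0.262 -0.495 -0.01  -0.594  0.706  0.25   0.421
 -0.464  1.355 -0.699  0.003  0.025 -0.586 -0.288  0.203 -0.805 -0.16 ]
board [  0.639  -0.175   0.09  -11.052]
[ 0.002  0.21   0.232 -0.063  0.201  0.167 -0.091 -0.253 -0.343 -0.067]
 underside low-end [ 0.571 -0.161  0.05 ] hi [ 0.707 -0.188  0.13 ]
board [  0.615  -0.197   0.05  -11.095]
[ 0.188 -0.191  0.266 -0.314 -0.002 -0.114 -0.035 -0.296 -0.722  0.111
  0.092  0.5    0.22   0.28 ]
 underside low-end [ 0.547 -0.183  0.01 ] hi [ 0.683 -0.21   0.09 ]
board [  0.642  -0.176   0.079 -10.636]
[-0.336  0.71  -0.343  0.259  0.108 -0.087  0.026 -0.332 -0.692  0.208
 -0.011 -0.214 -0.444 -0.495  0.029 -0.465  0.446 -0.53  -0.967  0.356
 -0.659  0.58  -0.052  0.13 ]
 underside low-end [ 0.574 -0.163  0.039] hi [ 0.71  -0.189  0.119]
pin [0.447 0.386 0.   ] [ 0.087  0.542 -0.246  1.008]
[0.449 0.386 0.11 ] [0.442 0.385 0.11 ]
```

```bash
python3 -m creep '[{"x":20,"y":-40,"z":30,"az":4},{"x":40,"y":-80,"z":60,"az":8},{"x":60,"y":-120,"z":90,"az":12},{"x":75,"y":-165,"z":120,"az":16},{"x":90,"y":-210,"z":138,"az":16},{"x":105,"y":-255,"z":138,"az":16},{"x":120,"y":-300,"z":138,"az":16},{"x":135,"y":-345,"z":138,"az":16},{"x":145,"y":-380,"z":138,"az":16},{"x":150,"y":-400,"z":138,"az":16},{"x":150,"y":-400,"z":138,"az":16},{"x":150,"y":-400,"z":138,"az":16}]'
python3 - <<'E'
from cell import manip, optics
import cv2,pickle
s=manip.read_state();p=optics.get_image('wrist');pickle.dump(s,open('s1.pkl','wb'))
print(s['clock'],s['tcp_pos'],s['force'],s['orientation'])
cv2.imwrite('pics/w1.png',p['img'][:,:,::-1])
E
```

```text
0.15 [0.30537087 0.60147426 0.22192557] [ 0.55205447  0.01871173 -0.89016931] [[ 4.52687881e-01  8.91668872e-01 -5.52716132e-04]
 [ 8.91668010e-01 -4.52688213e-01 -1.24204896e-03]
 [-1.35770448e-03  6.94212198e-05 -9.99999076e-01]]$[0]: bad value
```

View pics/w1.png

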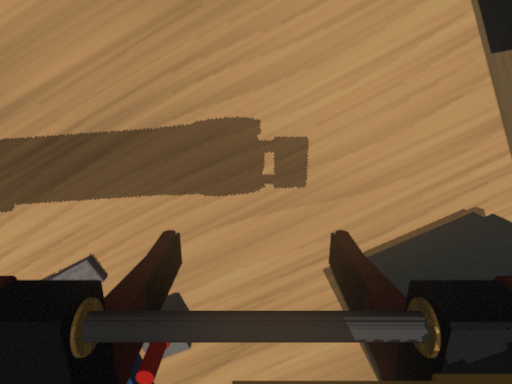

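The arm did not move because the call was refused: every key seems to be required in each row.

```bash
python3 -m creep '[{"x":20,"y":-40,"z":30,"ax":0,"ay":0,"az":4,"grip":1},{"x":40,"y":-80,"z":60,"ax":0,"ay":0,"az":8,"grip":1},{"x":60,"y":-120,"z":85,"ax":0,"ay":0,"az":12,"grip":1},{"x":75,"y":-165,"z":110,"ax":0,"ay":0,"az":16,"grip":1},{"x":90,"y":-210,"z":125,"ax":0,"ay":0,"az":16,"grip":1},{"x":105,"y":-255,"z":138,"ax":0,"ay":0,"az":16,"grip":1},{"x":120,"y":-300,"z":138,"ax":0,"ay":0,"az":16,"grip":1},{"x":135,"y":-345,"z":138,"ax":0,"ay":0,"az":16,"grip":1},{"x":145,"y":-380,"z":138,"ax":0,"ay":0,"az":16,"grip":1},{"x":150,"y":-400,"z":138,"ax":0,"ay":0,"az":16,"grip":1},{"x":150,"y":-400,"z":138,"ax":0,"ay":0,"az":16,"grip":1},{"x":150,"y":-400,"z":138,"ax":0,"ay":0,"az":16,"grip":1}]'
python3 - <<'E'
from cell import manip, optics
import cv2,pickle
s=manip.read_state();p=optics.get_image('wrist');pickle.dump(s,open('s1.pkl','wb'))
print(s['clock'],s['tcp_pos'],s['force'],s['orientation'])
cv2.imwrite('pics/w2.png',p['img'][:,:,::-1])
E
```

```text
clock: 1.4
tcp_pos: [0.4553, 0.2025, 0.3607]
orientation: [[0.19, 0.982, -0.0], [0.982, -0.19, 0.001], [0.001, -0.0, -1.0]]
force: [0.3, 0.9, -0.1]
grip_width: 0.998
1.4 [0.45530859 0.20248149 0.36066769] [ 0.33274509  0.86893526 -0.07911187] [[ 1.89505633e-01  9.81879622e-01 -1.53902968e-04]
 [ 9.81879459e-01 -1.89505503e-01  6.26506807e-04]
 [ 5.85988807e-04 -2.69840731e-04 -9.99999792e-01]]
```

View pics/w2.png

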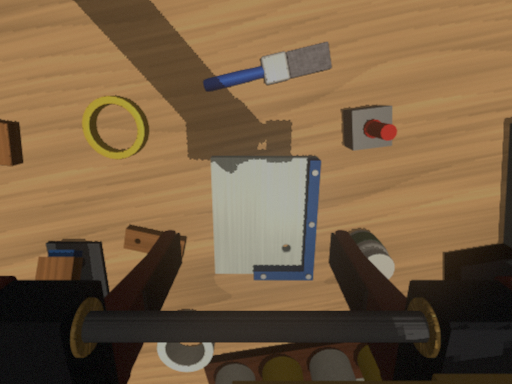

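The wrist view shows the whole jig, plate from (212,157) to (318,278) with its hole at (286,248). The pin and stand are at (370,128).

```bash
cat >> h.py <<'E'
import cv2
def crop(src,x0,y0,w,h,k,n):
    im=cv2.imread(src)
    c=cv2.resize(im[y0:y0+h,x0:x0+w],None,fx=k,fy=k,interpolation=cv2.INTER_CUBIC)
    for i in range(0,w,10):
        cv2.line(c,(i*k,0),(i*k,6),(0,0,255),1)
        if i%20==0: cv2.putText(c,str(x0+i),(i*k,16),0,.35,(0,0,255),1)
    for i in range(0,h,10):
        cv2.line(c,(0,i*k),(6,i*k),(0,0,255),1)
        if i%20==0: cv2.putText(c,str(y0+i),(8,i*k+4),0,.35,(0,0,255),1)
    cv2.imwrite(n,c)
E
python3 -c "
from h import *
crop('pics/w2.png',200,145,130,140,4,'pics/w2jig.png')
crop('pics/w2.png',335,95,70,65,8,'pics/w2pin.png')"
```

```text
(no output)
```

View pics/w2jig.png

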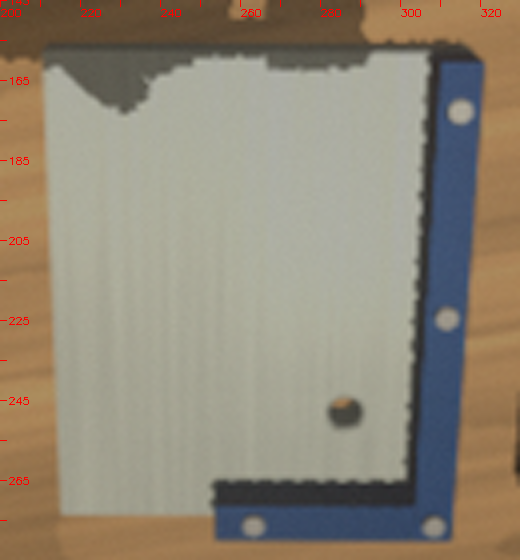

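View pics/w2pin.png

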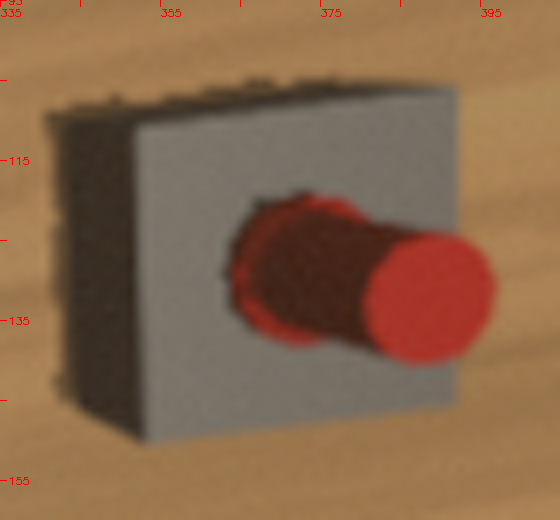

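```bash
cat > f2.py <<'E'
from h import *
import pickle
np.set_printoptions(precision=4,suppress=True)
W=wristcam(pickle.load(open('s1.pkl','rb')))
def t(l,a,b):return (W,l,(200+a/4-.4,145+b/4-.4))
o=[t((110,90,42),453,539),t((-110,90,42),483,63),t((-110,-90,20),43,64-18),t((110,-90,20),61,515),t((57,42,20),345,412),t((110,0,42),217,539),t((92,72,42),416,503),t((92,0,42),217,505)]
p,r=fit(o,flat(),[.57,.19,-11]);print('jig',p,r.ravel())
def q(l,a,b):return (W,l,(335+a/8-.4,95+b/8-.4))
st=[q((-30,30,50),457,88),q((30,30,50),457,403),q((30,-30,50),148,443),q((-30,-30,50),135,125)]
p,r=fit(st,flat(),[.45,.38,-5]);print('stand',p,r.ravel())
print('pin top',ray(W,(335+430/8-.4,95+299/8-.4),.110))
E
python3 f2.py
```

```text
jig [  0.5704   0.1929 -12.2179] [-3.2923  0.8298 -0.3889  0.1894 -0.8274 -0.3811 -2.7305 -1.5327 -2.2903
  0.1625  6.2432 -0.1018 -3.2643  0.9268  6.5167 -0.3349]
stand [ 0.4455  0.3871 -3.6281] [ 0.1561 -0.45   -0.0732  0.1603 -0.2204  0.0819  0.1261  0.2317]
pin top [0.4455 0.387  0.11  ]
```

```bash
sed -i 's/(110,0,42)/(110,-18,42)/;s/(92,0,42)/(92,-18,42)/' f2.py; python3 f2.py
```

```text
jig [  0.5715   0.1963 -11.0191] [-0.0284  0.1091  0.4533 -0.7696 -0.0462  0.9365  0.4009 -0.4757  0.2971
 -0.0885 -0.4559  0.0756 -0.1965  0.3741 -0.4574 -0.1562]
stand [ 0.4455  0.3871 -3.6281] [ 0.1561 -0.45   -0.0732  0.1603 -0.2204  0.0819  0.1261  0.2317]
pin top [0.4455 0.387  0.11  ]
```

```bash
cat >> h.py <<'E'
def delta(s,pos,Rt):
    rv=R.from_matrix(Rt@s['orientation'].T).as_rotvec(degrees=True)
    return np.round((np.array(pos)-s['tcp_pos'])*1000,1),np.round(rv,2)
def toolR(xaxis,zaxis):
    x=np.array(xaxis)/np.linalg.norm(xaxis);z=np.array(zaxis)/np.linalg.norm(zaxis);return np.c_[x,np.cross(z,x),z]
def bp(p):return R.from_euler('ZY',[p[3],-30],degrees=True).as_matrix(),np.array(p[:3])
E
python3 - <<'E'
from h import *
from cell import manip
s=manip.read_state()
B,b=bp([.642,-.176,.082,-11])
Rt=toolR(B[:,1],-B[:,2])
print(delta(s,b+B@[0,0,.15],Rt),b+B@[0,0,.15])
E
```

```text
(array([ 113.3, -365. , -148.7]), array([ -5.7 , -29.47,  -0.18])) [ 0.56837796 -0.16168933  0.21190381]
```

```bash
python3 -m creep '[{"x":14,"y":-45,"z":0,"ax":0,"ay":0,"az":0,"grip":1},{"x":28,"y":-90,"z":0,"ax":0,"ay":0,"az":0,"grip":1},{"x":42,"y":-135,"z":-10,"ax":0,"ay":0,"az":0,"grip":1},{"x":56,"y":-180,"z":-25,"ax":-1,"ay":-5,"az":0,"grip":1},{"x":70,"y":-225,"z":-40,"ax":-2,"ay":-10,"az":0,"grip":1},{"x":84,"y":-265,"z":-65,"ax":-3,"ay":-16,"az":0,"grip":1},{"x":98,"y":-305,"z":-90,"ax":-4.5,"ay":-23,"az":0,"grip":1},{"x":108,"y":-340,"z":-120,"ax":-5.7,"ay":-29.5,"az":0,"grip":1},{"x":113,"y":-365,"z":-149,"ax":-5.7,"ay":-29.5,"az":0,"grip":1},{"x":113,"y":-365,"z":-149,"ax":-5.7,"ay":-29.5,"az":0,"grip":1},{"x":113,"y":-365,"z":-149,"ax":-5.7,"ay":-29.5,"az":0,"grip":1}]'
python3 - <<'E'
from cell import manip, optics
import cv2,pickle
s=manip.read_state();p=optics.get_image('wrist');pickle.dump(s,open('s2.pkl','wb'))
cv2.imwrite('pics/w3.png',p['img'][:,:,::-1])
E
```

```text
clock: 2.55
tcp_pos: [0.5682, -0.1623, 0.2099]
orientation: [[0.189, 0.852, 0.489], [0.982, -0.164, -0.094], [-0.0, 0.498, -0.867]]
force: [0.9, 0.6, 0.3]
grip_width: 1.001
```

View pics/w3.png

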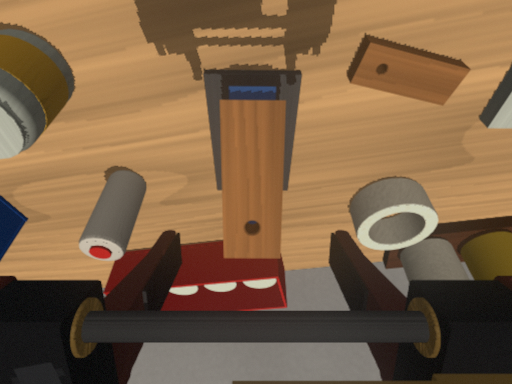

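```bash
python3 -c "
from h import *
crop('pics/w3.png',195,60,115,210,3,'pics/w3b.png')"
```

```text
(no output)
```

View pics/w3b.png

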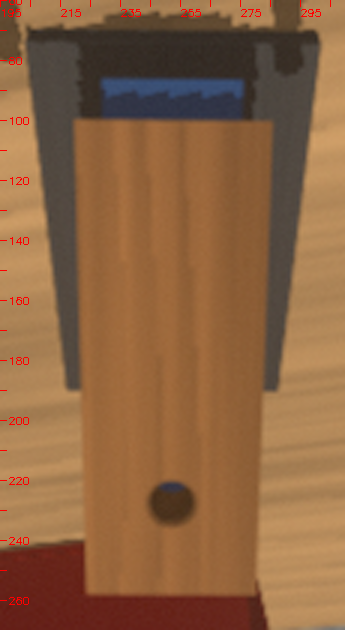

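Run:
```python
from h import *
import pickle
np.set_printoptions(precision=4,suppress=True)
s=pickle.load(open('s2.pkl','rb'));W=wristcam(s)
def t(l,a,b):return (W,l,(195+a/3-.35,60+b/3-.35))
o=[t((-80,-30,28),74,119),t((-80,30,28),273,121),t((80,30,28),257,597),t((80,-30,28),86,595),t((45,0,28),171,503)]
p,r=fit(o,bp,[.64,-.17,.08,-11]);print(p,r.ravel())
def bp5(p):return R.from_euler('ZYX',[p[3],p[4],p[5]],degrees=True).as_matrix(),np.array(p[:3])
p2,r=fit(o,bp5,[.64,-.17,.08,-11,-30,0]);print(p2,r.ravel())
B,b=bp(p); print(b+B@[-.08,0,0],b+B@[.08,0,0])
Rt=toolR(B[:,1],-B[:,2])
for z in(.08,.03,.002):print(z,delta(s,b+B@[0,0,z],Rt))
```

```text
[  0.6376  -0.1784   0.0754 -11.4098] [-0.0616  0.0287  0.0825 -0.0991 -0.2788 -0.3236  0.0309  0.0824  0.2162
  0.313 ]
[  0.6382  -0.1781   0.075  -11.3875 -30.5669   0.8951] [ 0.0864  0.0255 -0.092  -0.1458 -0.2375 -0.0445  0.0449 -0.0546  0.1934
  0.2321]
[ 0.5697 -0.1647  0.0354] [ 0.7055 -0.1921  0.1154]
0.08 (array([ 30.1,  -8.1, -65.3]), array([-0.  , -0.13, -0.52]))
0.03 (array([  54.7,  -13.1, -108.6]), array([-0.  , -0.13, -0.52]))
0.002 (array([  68.4,  -15.8, -132.8]), array([-0.  , -0.13, -0.52]))
```

```bash
python3 -m creep '[{"x":15,"y":-4,"z":-33,"ax":0,"ay":-0.1,"az":-0.5,"grip":1},{"x":30,"y":-8,"z":-65,"ax":0,"ay":-0.1,"az":-0.5,"grip":1},{"x":43,"y":-11,"z":-87,"ax":0,"ay":-0.1,"az":-0.5,"grip":1},{"x":55,"y":-13,"z":-109,"ax":0,"ay":-0.1,"az":-0.5,"grip":1},{"x":62,"y":-15,"z":-121,"ax":0,"ay":-0.1,"az":-0.5,"grip":1},{"x":69,"y":-16,"z":-133,"ax":0,"ay":-0.1,"az":-0.5,"grip":1},{"x":69,"y":-16,"z":-133,"ax":0,"ay":-0.1,"az":-0.5,"grip":1},{"x":69,"y":-16,"z":-133,"ax":0,"ay":-0.1,"az":-0.5,"grip":1}]'
python3 - <<'E'
from cell import manip, optics
import cv2,pickle
p=optics.get_image('wrist');cv2.imwrite('pics/w4.png',p['img'][:,:,::-1])
E
```

```text
clock: 3.4
tcp_pos: [0.6412, -0.1782, 0.0847]
orientation: [[0.199, 0.852, 0.484], [0.98, -0.175, -0.094], [0.004, 0.493, -0.87]]
force: [0.3, 0.6, 0.8]
grip_width: 0.998
```

View pics/w4.png

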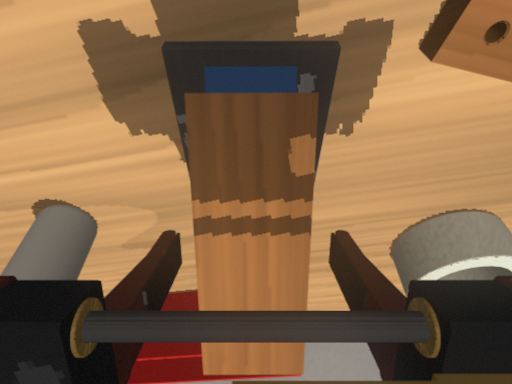

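```bash
python3 -m creep '[{"x":0,"y":0,"z":0,"ax":0,"ay":0,"az":0,"grip":1},{"x":0,"y":0,"z":0,"ax":0,"ay":0,"az":0,"grip":1}]'
```

```text
clock: 3.65
tcp_pos: [0.6403, -0.1798, 0.0857]
orientation: [[0.199, 0.852, 0.484], [0.98, -0.174, -0.096], [0.003, 0.494, -0.87]]
force: [-0.1, -0.3, 0.8]
grip_width: 0.997
```

Run:
```python
from h import *
from cell import manip
s=manip.read_state();print(s['joint_pos'].round(1),s['tcp_pos'],s['force'])
B,b=bp([.6376,-.1784,.0760,-11.4]);Rt=toolR(B[:,1],-B[:,2])
print('local tcp',B.T@(s['tcp_pos']-b),delta(s,b,Rt))
```

```text
[ -8.2  27.8  22.8 122.  -78.3   9.7 163.4] [ 0.64034069 -0.17983901  0.08574298] [-0.10947508 -0.25915265  0.75056713]
local tcp [ 0.0074445  -0.0008689   0.00695214] (array([-2.7,  1.4, -9.7]), array([-0.25, -0.38,  0.06]))
```

Joints 5 and 6 are at their limits, so the tips stop 7 mm above the board's underside and 7 mm towards its upper end. That still gives 21 mm of pad on the board, so I'll grip here.

```bash
python3 -m creep '[{"x":0,"y":0,"z":0,"ax":0,"ay":0,"az":0,"grip":0.5},{"x":0,"y":0,"z":0,"ax":0,"ay":0,"az":0,"grip":0.5},{"x":0,"y":0,"z":0,"ax":0,"ay":0,"az":0,"grip":0.5},{"x":0,"y":0,"z":0,"ax":0,"ay":0,"az":0,"grip":0.5},{"x":0,"y":0,"z":0,"ax":0,"ay":0,"az":0,"grip":0.5},{"x":0,"y":0,"z":0,"ax":0,"ay":0,"az":0,"grip":0.5}]' 40
```

```text
clock: 4.25
tcp_pos: [0.6401, -0.1801, 0.0844]
orientation: [[0.198, 0.853, 0.483], [0.98, -0.173, -0.096], [0.002, 0.492, -0.871]]
force: [-1.0, 1.6, 2.2]
grip_width: 0.686
```

```bash
python3 -m creep '[{"x":-5,"y":1,"z":12,"ax":0,"ay":0,"az":0,"grip":0.5},{"x":-10,"y":2,"z":30,"ax":0,"ay":0,"az":0,"grip":0.5},{"x":-18,"y":3,"z":55,"ax":0,"ay":0,"az":0,"grip":0.5},{"x":-25,"y":4,"z":85,"ax":0,"ay":0,"az":0,"grip":0.5},{"x":-35,"y":6,"z":120,"ax":0,"ay":0,"az":0,"grip":0.5},{"x":-50,"y":10,"z":160,"ax":0,"ay":4,"az":0,"grip":0.5},{"x":-50,"y":10,"z":160,"ax":0,"ay":4,"az":0,"grip":0.5}]'
python3 - <<'E'
from cell import manip, optics
import cv2,pickle
s=manip.read_state();print(s['joint_pos'].round(1))
p=optics.get_image('wrist');cv2.imwrite('pics/w5.png',p['img'][:,:,::-1])
E
```

```text
clock: 4.95
tcp_pos: [0.5914, -0.1698, 0.2481]
orientation: [[0.196, 0.885, 0.423], [0.981, -0.17, -0.097], [-0.014, 0.434, -0.901]]
force: [0.9, 0.6, -1.0]
grip_width: 0.681
[-49.   17.4  71.  119.6 -35.5  32.8 122.8]
```

View pics/w5.png

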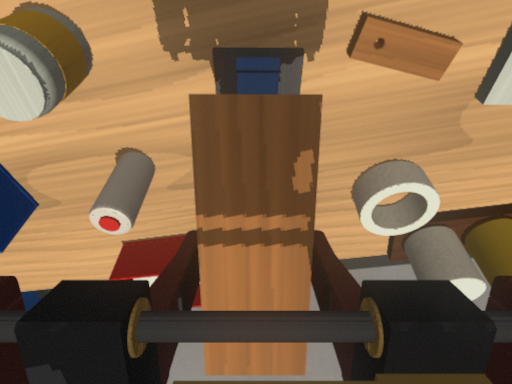

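Run:
```python
from h import *
from cell import manip
s=manip.read_state()
print(delta(s,[.571,.204,.15],toolR([.1917,.9815,0],[0,0,-1])))
```

```text
(array([-20.5, 373.4, -97.2]), array([5.700e+00, 2.506e+01, 2.000e-02]))
```

```bash
python3 -m creep '[{"x":-4,"y":35,"z":10,"ax":0.5,"ay":3,"az":0,"grip":0.5},{"x":-8,"y":75,"z":10,"ax":1.5,"ay":8,"az":0,"grip":0.5},{"x":-10,"y":115,"z":0,"ax":3,"ay":13,"az":0,"grip":0.5},{"x":-12,"y":155,"z":-10,"ax":4,"ay":18,"az":0,"grip":0.5},{"x":-14,"y":195,"z":-25,"ax":5,"ay":22,"az":0,"grip":0.5},{"x":-16,"y":235,"z":-40,"ax":5.7,"ay":25,"az":0,"grip":0.5},{"x":-18,"y":275,"z":-60,"ax":5.7,"ay":25,"az":0,"grip":0.5},{"x":-20,"y":315,"z":-80,"ax":5.7,"ay":25,"az":0,"grip":0.5},{"x":-20,"y":350,"z":-95,"ax":5.7,"ay":25,"az":0,"grip":0.5},{"x":-20.5,"y":373,"z":-97,"ax":5.7,"ay":25,"az":0,"grip":0.5},{"x":-20.5,"y":373,"z":-97,"ax":5.7,"ay":25,"az":0,"grip":0.5},{"x":-20.5,"y":373,"z":-97,"ax":5.7,"ay":25,"az":0,"grip":0.5}]'
python3 - <<'E'
from h import *
from cell import manip, optics
s=manip.read_state();print(s['joint_pos'].round(1),delta(s,[.571,.204,.15],toolR([.1917,.9815,0],[0,0,-1])))
p=optics.get_image('wrist');cv2.imwrite('pics/w6.png',p['img'][:,:,::-1])
p=optics.get_image('top');cv2.imwrite('pics/t6.png',p['img'][:,:,::-1])
E
```

```text
clock: 6.2
tcp_pos: [0.5692, 0.2023, 0.1463]
orientation: [[0.194, 0.981, -0.003], [0.981, -0.194, -0.001], [-0.001, -0.003, -1.0]]
force: [-0.5, -0.2, -1.0]
grip_width: 0.68
[-67.3  40.5  62.4 105.9 -41.5  60.3  90.8] (array([1.8, 1.7, 3.7]), array([ 0.03, -0.16,  0.13]))
```

View pics/w6.png

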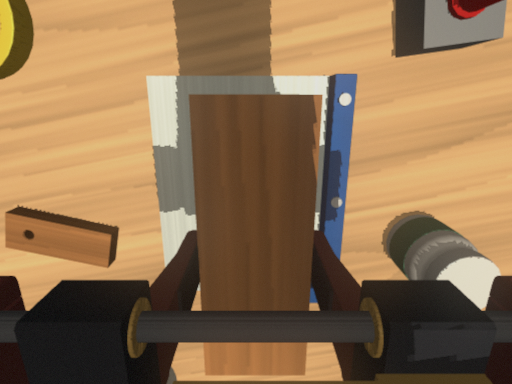

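View pics/t6.png

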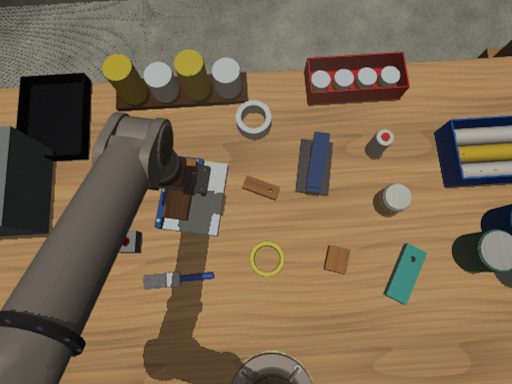

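Run:
```python
from h import *
from cell import manip, optics
p=optics.get_image('scene');cv2.imwrite('pics/s6.png',p['img'][:,:,::-1])
```

```text
(no output)
```

View pics/s6.png

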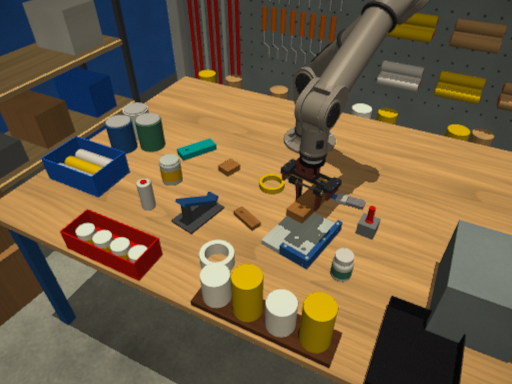

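```bash
python3 - <<'E'
from h import *
np.set_printoptions(precision=4,suppress=True)
# board in tool frame: tool x = board y, tool y= board x, tool z=-board z
C=WI+(HE,)
for tip in (5,7,9):
  for off in (4,7.4,10):
    P=[[v/1000,(-80-off)/1000,-(28-tip)/1000] for v in(-30,30)]
    print(tip,off,proj(C,P).ravel())
E
python3 -c "
from h import *
crop('pics/w6.png',140,65,220,110,3,'pics/w6b.png')"
```

```text
5 4 [186.4273 101.5535 322.1632 101.5105]
5 7.4 [185.9039  93.437  322.6721  93.3951]
5 10 [185.4982  87.1465 323.0665  87.1055]
7 4 [187.3835 101.5444 321.2204 101.502 ]
7 7.4 [186.8747  93.5423 321.715   93.501 ]
7 10 [186.4804  87.3416 322.0983  87.3011]
9 4 [188.3134 101.5356 320.3036 101.4938]
9 7.4 [187.8185  93.6446 320.7845  93.6039]
9 10 [187.4351  87.5312 321.1572  87.4913]
```

View pics/w6b.png

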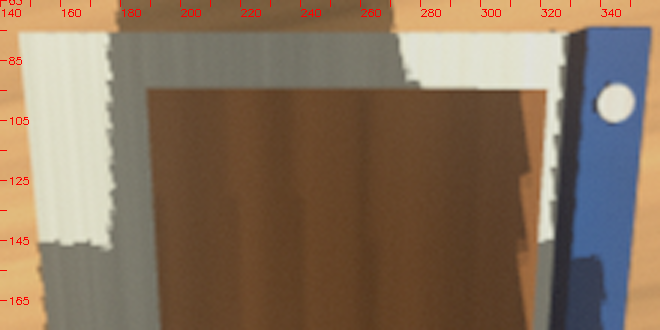

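```bash
python3 -m creep '[{"x":0,"y":0,"z":-40,"ax":0,"ay":0,"az":0,"grip":0.5},{"x":1,"y":1,"z":-75,"ax":0,"ay":-0.1,"az":0,"grip":0.5},{"x":2,"y":2,"z":-95,"ax":0,"ay":-0.1,"az":0.1,"grip":0.5},{"x":2,"y":2,"z":-105,"ax":0,"ay":-0.1,"az":0.1,"grip":0.5},{"x":2,"y":2,"z":-110,"ax":0,"ay":-0.1,"az":0.1,"grip":0.5},{"x":2,"y":2,"z":-110,"ax":0,"ay":-0.1,"az":0.1,"grip":0.5},{"x":2,"y":2,"z":-110,"ax":0,"ay":-0.1,"az":0.1,"grip":0.5}]'
```

```text
clock: 7.05
tcp_pos: [0.5725, 0.2048, 0.0385]
orientation: [[0.193, 0.981, 0.002], [0.981, -0.193, 0.001], [0.001, 0.002, -1.0]]
force: [0.6, 0.5, -1.6]
grip_width: 0.68
```

```bash
python3 -m creep '[{"x":0,"y":0,"z":-3,"ax":0,"ay":0,"az":0,"grip":0.5},{"x":0,"y":0,"z":-6,"ax":0,"ay":0,"az":0,"grip":0.5},{"x":0,"y":0,"z":-6,"ax":0,"ay":0,"az":0,"grip":0.5}]'; python3 -m creep '[{"x":0,"y":0,"z":-1.5,"ax":0,"ay":0,"az":0,"grip":0.5},{"x":0,"y":0,"z":-3,"ax":0,"ay":0,"az":0,"grip":0.5},{"x":0,"y":0,"z":-3,"ax":0,"ay":0,"az":0,"grip":0.5}]'
```

```text
clock: 7.35
tcp_pos: [0.5714, 0.205, 0.0312]
orientation: [[0.192, 0.981, -0.0], [0.981, -0.192, 0.0], [0.0, -0.0, -1.0]]
force: [0.6, -0.0, -1.2]
grip_width: 0.681
clock: 7.65
tcp_pos: [0.5719, 0.2049, 0.0289]
orientation: [[0.193, 0.981, 0.0], [0.981, -0.193, 0.001], [0.001, 0.0, -1.0]]
force: [-1.4, -0.1, 5.3]
grip_width: 0.677
```

Contact at TCP z = 29 mm, as predicted. Releasing partly, then up.

```bash
python3 -m creep '[{"x":0,"y":0,"z":0,"ax":0,"ay":0,"az":0,"grip":0.85},{"x":0,"y":0,"z":0,"ax":0,"ay":0,"az":0,"grip":0.85},{"x":0,"y":0,"z":0,"ax":0,"ay":0,"az":0,"grip":0.85},{"x":0,"y":0,"z":0,"ax":0,"ay":0,"az":0,"grip":0.85},{"x":0,"y":0,"z":10,"ax":0,"ay":0,"az":0,"grip":0.85},{"x":0,"y":0,"z":40,"ax":0,"ay":0,"az":0,"grip":0.85},{"x":-25,"y":0,"z":80,"ax":0,"ay":0,"az":0,"grip":0.85},{"x":-60,"y":0,"z":120,"ax":0,"ay":0,"az":0,"grip":0.85},{"x":-95,"y":0,"z":150,"ax":0,"ay":0,"az":0,"grip":0.85},{"x":-100,"y":0,"z":170,"ax":0,"ay":0,"az":0,"grip":0.85},{"x":-100,"y":0,"z":170,"ax":0,"ay":0,"az":0,"grip":0.85}]'
python3 - <<'E'
from h import *
import pickle
from cell import manip, optics
s=manip.read_state();p=optics.get_image('wrist');cv2.imwrite('pics/w7.png',p['img'][:,:,::-1]);pickle.dump(s,open('s7.pkl','wb'));print(s['joint_pos'].round(1))
crop('pics/w7.png',150,90,190,190,3,'pics/w7b.png')
E
```

```text
clock: 8.75
tcp_pos: [0.4718, 0.2056, 0.2008]
orientation: [[0.192, 0.981, 0.003], [0.981, -0.192, 0.004], [0.004, 0.002, -1.0]]
force: [0.2, -0.2, 0.5]
grip_width: 0.85
[-84.7  30.3  74.  115.3 -34.2  60.3  84.4]
```

View pics/w7.png

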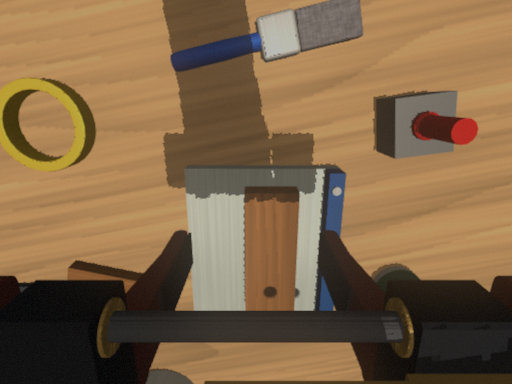

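View pics/w7b.png

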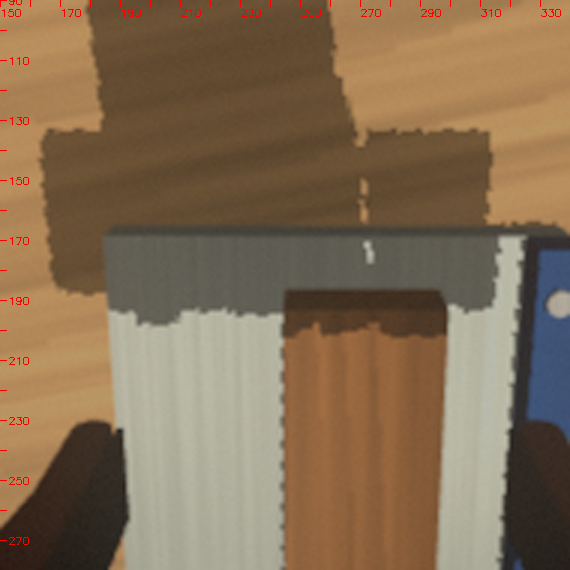

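The board lies flat, square and clear of both fences (low end at rows 187–190, columns 245–298). The long fence starts near column 325. Next I'll shut the fingers and push it towards the long fence from its -y side.

```bash
python3 -m creep '[{"x":20,"y":-20,"z":-20,"ax":0,"ay":0,"az":0,"grip":0},{"x":45,"y":-45,"z":-45,"ax":0,"ay":0,"az":0,"grip":0},{"x":70,"y":-65,"z":-70,"ax":0,"ay":0,"az":0,"grip":0},{"x":79,"y":-66,"z":-100,"ax":0,"ay":0,"az":0,"grip":0},{"x":79,"y":-66,"z":-130,"ax":0,"ay":0,"az":0,"grip":0},{"x":79,"y":-66,"z":-130,"ax":0,"ay":0,"az":0,"grip":0},{"x":79,"y":-66,"z":-130,"ax":0,"ay":0,"az":0,"grip":0}]' 20
python3 - <<'E'
from h import *
import pickle
from cell import manip, optics
s=manip.read_state();p=optics.get_image('wrist');cv2.imwrite('pics/w8.png',p['img'][:,:,::-1]);print(s['joint_pos'].round(1))
J=R.from_euler('z',-11.05,degrees=True).as_matrix();print('jig frame',J.T@(s['tcp_pos']-[.572,.1955,0]))
print(delta(s,J@[-.01,-.058,.028]+[.572,.1955,0],toolR([.1917,.9815,0],[0,0,-1])))
E
```

```text
clock: 9.5
tcp_pos: [0.5504, 0.1379, 0.0679]
orientation: [[0.194, 0.981, -0.001], [0.981, -0.194, -0.001], [-0.001, -0.001, -1.0]]
force: [0.2, 0.6, 0.7]
grip_width: 0.255
[-59.7  42.   55.7 113.6 -46.1  50.  100.4]
jig frame [-0.01015408 -0.06063352  0.06785983]
(array([  0.7,   2.6, -39.9]), array([ 0.06, -0.08,  0.12]))
```

View pics/w8.png

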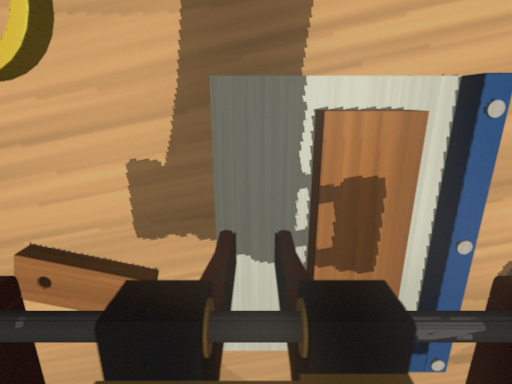

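```bash
python3 -m creep '[{"x":0,"y":0,"z":-10,"ax":0,"ay":0,"az":0,"grip":0},{"x":0,"y":0,"z":-10,"ax":0,"ay":0,"az":0,"grip":0},{"x":0,"y":0,"z":-10,"ax":0,"ay":0,"az":0,"grip":0},{"x":0,"y":0,"z":-30,"ax":0,"ay":0,"az":0.1,"grip":0},{"x":0.5,"y":2,"z":-40,"ax":0,"ay":0,"az":0.1,"grip":0},{"x":0.5,"y":2,"z":-40,"ax":0,"ay":0,"az":0.1,"grip":0},{"x":2.5,"y":12,"z":-40,"ax":0,"ay":0,"az":0.1,"grip":0},{"x":4,"y":20,"z":-40,"ax":0,"ay":0,"az":0.1,"grip":0},{"x":4,"y":20,"z":-40,"ax":0,"ay":0,"az":0.1,"grip":0}]'
```

```text
clock: 10.45
tcp_pos: [0.5552, 0.1612, 0.0287]
orientation: [[0.188, 0.982, 0.001], [0.982, -0.188, 0.001], [0.001, 0.001, -1.0]]
force: [-1.0, 0.1, 0.9]
grip_width: 0.005
```

```bash
python3 -m creep '[{"x":1,"y":5,"z":0,"ax":0,"ay":0,"az":0,"grip":0},{"x":1.9,"y":9.8,"z":0,"ax":0,"ay":0,"az":0,"grip":0},{"x":2.9,"y":14.7,"z":0,"ax":0,"ay":0,"az":0,"grip":0},{"x":3.8,"y":19.6,"z":0,"ax":0,"ay":0,"az":0,"grip":0},{"x":4.8,"y":24.5,"z":0,"ax":0,"ay":0,"az":0,"grip":0},{"x":4.8,"y":24.5,"z":0,"ax":0,"ay":0,"az":0,"grip":0}]'
python3 - <<'E'
from h import *
from cell import manip, optics
s=manip.read_state();p=optics.get_image('wrist');cv2.imwrite('pics/w9.png',p['img'][:,:,::-1]);print(s['joint_pos'].round(1))
J=R.from_euler('z',-11.05,degrees=True).as_matrix();print('jig frame',J.T@(s['tcp_pos']-[.572,.1955,0]))
E
```

```text
clock: 11.05
tcp_pos: [0.5595, 0.1844, 0.0282]
orientation: [[0.19, 0.982, 0.0], [0.982, -0.19, 0.001], [0.001, 0.0, -1.0]]
force: [-0.1, -0.1, 0.2]
grip_width: 0.003
[-60.4  46.2  51.9 111.5 -49.9  48.   98.4]
jig frame [-0.01012583 -0.01325489  0.02818207]
```

View pics/w9.png

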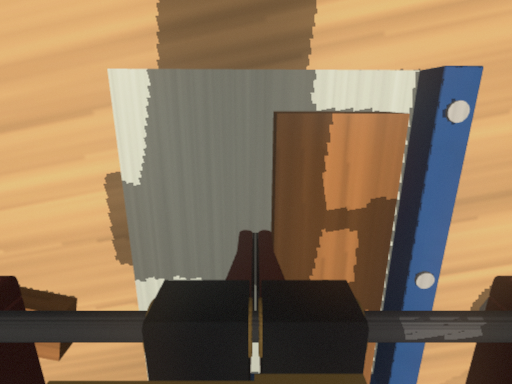

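```bash
python3 -m creep '[{"x":0.8,"y":3.9,"z":0,"ax":0,"ay":0,"az":0,"grip":0},{"x":1.5,"y":7.9,"z":0,"ax":0,"ay":0,"az":0,"grip":0},{"x":1.5,"y":7.9,"z":0,"ax":0,"ay":0,"az":0,"grip":0}]'; for i in 1; do python3 -m creep '[{"x":0.4,"y":2,"z":0,"ax":0,"ay":0,"az":0,"grip":0},{"x":0.4,"y":2,"z":0,"ax":0,"ay":0,"az":0,"grip":0}]'; done;  python3 -m creep '[{"x":0.4,"y":2,"z":0,"ax":0,"ay":0,"az":0,"grip":0},{"x":0.4,"y":2,"z":0,"ax":0,"ay":0,"az":0,"grip":0}]'
python3 - <<'E'
from h import *
from cell import manip, optics
s=manip.read_state();p=optics.get_image('wrist');cv2.imwrite('pics/w10.png',p['img'][:,:,::-1])
J=R.from_euler('z',-11.05,degrees=True).as_matrix();print('jig frame',J.T@(s['tcp_pos']-[.572,.1955,0]))
E
```

```text
clock: 11.4
tcp_pos: [0.561, 0.1921, 0.0282]
orientation: [[0.19, 0.982, 0.0], [0.982, -0.19, 0.001], [0.001, 0.0, -1.0]]
force: [0.6, 0.2, -0.4]
grip_width: 0.008
clock: 11.6
tcp_pos: [0.5613, 0.1935, 0.0283]
orientation: [[0.191, 0.982, 0.0], [0.982, -0.191, 0.0], [0.0, 0.0, -1.0]]
force: [0.0, 0.6, 1.5]
grip_width: 0.004
clock: 11.8
tcp_pos: [0.5617, 0.1955, 0.0283]
orientation: [[0.191, 0.982, 0.0], [0.982, -0.191, 0.0], [0.0, 0.0, -1.0]]
force: [-0.6, 0.1, -0.5]
grip_width: 0.008
jig frame [-0.0100612  -0.00201364  0.02830683]
```

View pics/w10.png

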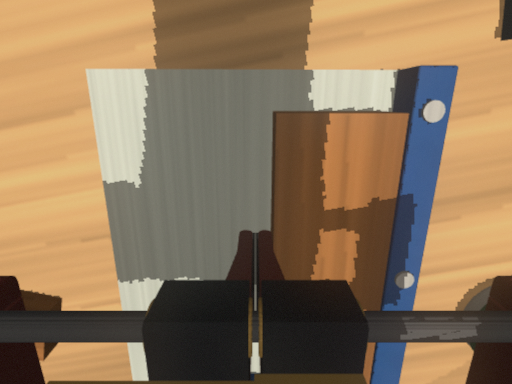

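```bash
M='x'; python3 -m creep '[{"x":0.4,"y":2,"z":0,"ax":0,"ay":0,"az":0,"grip":0},{"x":0.4,"y":2,"z":0,"ax":0,"ay":0,"az":0,"grip":0}]' | grep -E "tcp|force";python3 -m creep '[{"x":0.4,"y":2,"z":0,"ax":0,"ay":0,"az":0,"grip":0},{"x":0.4,"y":2,"z":0,"ax":0,"ay":0,"az":0,"grip":0}]' | grep -E "tcp|force"
```

```text
tcp_pos: [0.5621, 0.1975, 0.0283]
force: [-0.2, 0.6, 0.2]
tcp_pos: [0.5625, 0.1995, 0.0283]
force: [0.2, -0.5, -0.1]
```

```bash
python3 -m creep '[{"x":0.4,"y":2,"z":0,"ax":0,"ay":0,"az":0,"grip":0},{"x":0.4,"y":2,"z":0,"ax":0,"ay":0,"az":0,"grip":0}]' | grep -E "tcp|force"
python3 - <<'E'
from h import *
from cell import manip, optics
s=manip.read_state();p=optics.get_image('wrist');cv2.imwrite('pics/w11.png',p['img'][:,:,::-1]);crop('pics/w11.png',250,60,210,190,3,'pics/w11b.png')
E
```

```text
tcp_pos: [0.5625, 0.1998, 0.0283]
force: [-1.7, -5.3, 2.2]
```

View pics/w11b.png

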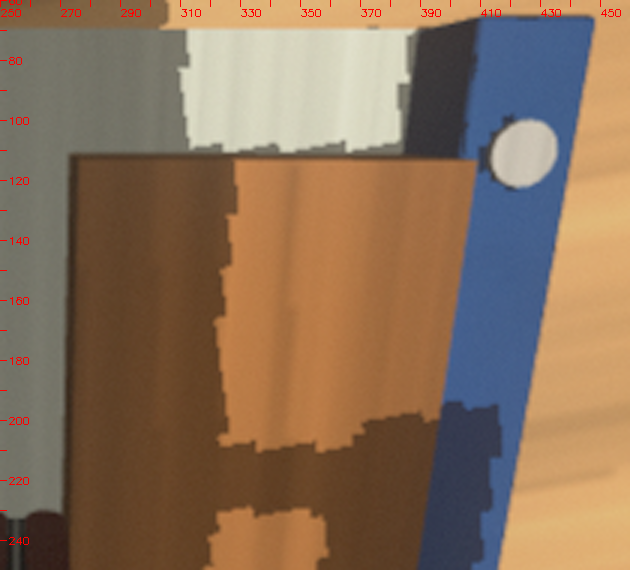

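Force rose to 5 N and the motion stopped, so the board has met the long fence. I'll press a little more to square it.

```bash
python3 -m creep '[{"x":0.3,"y":1.5,"z":0,"ax":0,"ay":0,"az":0,"grip":0},{"x":0.3,"y":1.5,"z":0,"ax":0,"ay":0,"az":0,"grip":0}]' | grep -E "tcp|force"
```

```text
tcp_pos: [0.5626, 0.1998, 0.0283]
force: [-2.7, -8.5, 3.9]
```

```bash
python3 -m creep '[{"x":-2,"y":-10,"z":0,"ax":0,"ay":0,"az":0,"grip":0},{"x":-4,"y":-20,"z":10,"ax":0,"ay":0,"az":0,"grip":0},{"x":-15,"y":-20,"z":45,"ax":0,"ay":0,"az":0,"grip":0},{"x":-50,"y":10,"z":60,"ax":0,"ay":0,"az":0,"grip":0},{"x":-85,"y":40,"z":60,"ax":0,"ay":0,"az":0,"grip":0},{"x":-98,"y":58,"z":60,"ax":0,"ay":0,"az":0,"grip":0},{"x":-98,"y":58,"z":60,"ax":0,"ay":0,"az":0,"grip":0}]'
python3 - <<'E'
from h import *
from cell import manip, optics
s=manip.read_state();p=optics.get_image('wrist');cv2.imwrite('pics/w12.png',p['img'][:,:,::-1]);print(s['joint_pos'].round(1))
J=R.from_euler('z',-11.05,degrees=True).as_matrix();print('jig frame',J.T@(s['tcp_pos']-[.572,.1955,0]))
print(delta(s,J@[-.118,.042,.03]+[.572,.1955,0],toolR([.1917,.9815,0],[0,0,-1])))
E
```

```text
clock: 13.4
tcp_pos: [0.463, 0.2644, 0.0885]
orientation: [[0.185, 0.983, -0.001], [0.983, -0.185, 0.003], [0.002, -0.002, -1.0]]
force: [-0.5, -1.2, 0.3]
grip_width: 0.006
[-79.6  38.7  60.  117.8 -45.   50.3  85.8]
jig frame [-0.12022825  0.04670086  0.08851929]
(array([  1.3,  -5. , -58.5]), array([-0.15, -0.08, -0.39]))
```

View pics/w12.png

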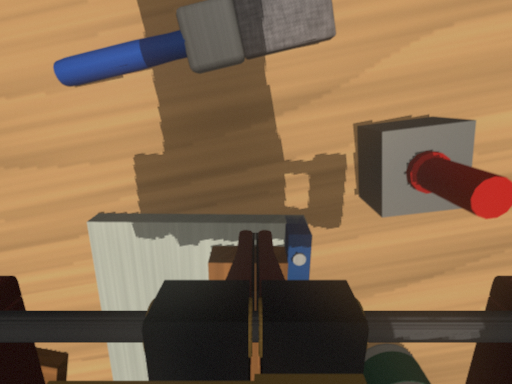

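```bash
python3 -m creep '[{"x":1,"y":-4,"z":-25,"ax":0,"ay":0,"az":-0.4,"grip":0},{"x":1,"y":-5,"z":-50,"ax":0,"ay":0,"az":-0.4,"grip":0},{"x":1,"y":-5,"z":-59,"ax":0,"ay":0,"az":-0.4,"grip":0},{"x":1,"y":-5,"z":-59,"ax":0,"ay":0,"az":-0.4,"grip":0},{"x":6,"y":-6,"z":-59,"ax":0,"ay":0,"az":-0.4,"grip":0},{"x":11,"y":-7,"z":-59,"ax":0,"ay":0,"az":-0.4,"grip":0},{"x":16,"y":-8,"z":-59,"ax":0,"ay":0,"az":-0.4,"grip":0},{"x":16,"y":-8,"z":-59,"ax":0,"ay":0,"az":-0.4,"grip":0}]'
python3 -m creep '[{"x":3.9,"y":-0.8,"z":0,"ax":0,"ay":0,"az":0,"grip":0},{"x":7.9,"y":-1.5,"z":0,"ax":0,"ay":0,"az":0,"grip":0},{"x":11.8,"y":-2.3,"z":0,"ax":0,"ay":0,"az":0,"grip":0},{"x":15.7,"y":-3.1,"z":0,"ax":0,"ay":0,"az":0,"grip":0},{"x":15.7,"y":-3.1,"z":0,"ax":0,"ay":0,"az":0,"grip":0}]'
python3 - <<'E'
from h import *
from cell import manip, optics
s=manip.read_state();p=optics.get_image('wrist');cv2.imwrite('pics/w13.png',p['img'][:,:,::-1]);print(s['joint_pos'].round(1))
J=R.from_euler('z',-11.05,degrees=True).as_matrix();print('jig frame',J.T@(s['tcp_pos']-[.572,.1955,0]))
E
```

```text
clock: 14.25
tcp_pos: [0.4825, 0.2527, 0.03]
orientation: [[0.198, 0.98, 0.002], [0.98, -0.198, 0.001], [0.001, 0.002, -1.0]]
force: [-0.4, 0.7, -1.2]
grip_width: 0.008
clock: 14.75
tcp_pos: [0.4977, 0.2494, 0.0294]
orientation: [[0.198, 0.98, 0.001], [0.98, -0.198, -0.0], [0.0, 0.001, -1.0]]
force: [-0.6, 0.5, -0.6]
grip_width: 0.006
[-71.   44.4  53.1 116.  -50.8  46.2  91.4]
jig frame [-0.08322438  0.03866496  0.02937466]
```

View pics/w13.png

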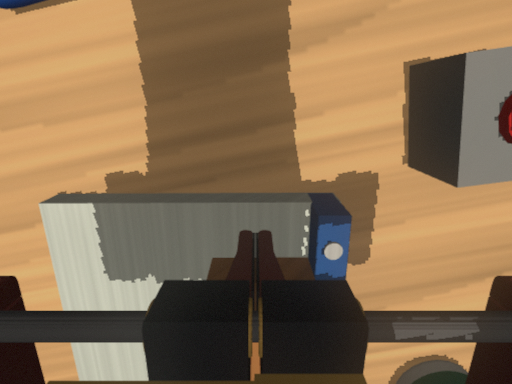

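```bash
python3 -m creep '[{"x":2,"y":-0.4,"z":0,"ax":0,"ay":0,"az":0,"grip":0},{"x":3,"y":-0.6,"z":0,"ax":0,"ay":0,"az":0,"grip":0},{"x":3,"y":-0.6,"z":0,"ax":0,"ay":0,"az":0,"grip":0}]'| grep -E "tcp|force"; python3 -m creep '[{"x":2,"y":-0.4,"z":0,"ax":0,"ay":0,"az":0,"grip":0},{"x":2,"y":-0.4,"z":0,"ax":0,"ay":0,"az":0,"grip":0}]'| grep -E "tcp|force"
```

```text
tcp_pos: [0.5, 0.249, 0.0292]
force: [-0.5, 0.7, 1.3]
tcp_pos: [0.5021, 0.2486, 0.0293]
force: [-0.0, 0.2, -0.3]
```

```bash
python3 -m creep '[{"x":2,"y":-0.4,"z":0,"ax":0,"ay":0,"az":0,"grip":0},{"x":2,"y":-0.4,"z":0,"ax":0,"ay":0,"az":0,"grip":0}]'| grep -E "tcp|force"; python3 -m creep '[{"x":1.5,"y":-0.3,"z":0,"ax":0,"ay":0,"az":0,"grip":0},{"x":1.5,"y":-0.3,"z":0,"ax":0,"ay":0,"az":0,"grip":0}]'| grep -E "tcp|force"
```

```text
tcp_pos: [0.5032, 0.2484, 0.0292]
force: [-3.7, 1.8, 3.4]
tcp_pos: [0.5032, 0.2484, 0.029]
force: [-9.8, 1.7, 6.5]
```

Contact with the stop at 10 N. I'll back off, rise and check that it is flush.

```bash
python3 -m creep '[{"x":-8,"y":1.6,"z":0,"ax":0,"ay":0,"az":0,"grip":0},{"x":-18,"y":3.5,"z":10,"ax":0,"ay":0,"az":0,"grip":0},{"x":-25,"y":4,"z":50,"ax":0,"ay":0,"az":0,"grip":0},{"x":-30,"y":4,"z":90,"ax":0,"ay":0,"az":0,"grip":0},{"x":-40,"y":4,"z":130,"ax":0,"ay":0,"az":0,"grip":0},{"x":-45,"y":4,"z":170,"ax":0,"ay":0,"az":0,"grip":0},{"x":-45,"y":4,"z":190,"ax":0,"ay":0,"az":0,"grip":0.5},{"x":-45,"y":4,"z":190,"ax":0,"ay":0,"az":0,"grip":0.7},{"x":-45,"y":4,"z":190,"ax":0,"ay":0,"az":0,"grip":0.7}]'
python3 - <<'E'
from h import *
import pickle
from cell import manip, optics
s=manip.read_state();p=optics.get_image('wrist');cv2.imwrite('pics/w14.png',p['img'][:,:,::-1]);print(s['joint_pos'].round(1));pickle.dump(s,open('s14.pkl','wb'))
crop('pics/w14.png',130,120,200,180,4,'pics/w14b.png')
E
```

```text
clock: 16.6
tcp_pos: [0.4604, 0.2522, 0.2191]
orientation: [[0.197, 0.98, 0.001], [0.98, -0.197, 0.001], [0.001, 0.001, -1.0]]
force: [0.3, -0.5, -0.4]
grip_width: 0.24
[-89.6  29.9  74.3 112.7 -32.7  62.6  77.4]
```

View pics/w14.png

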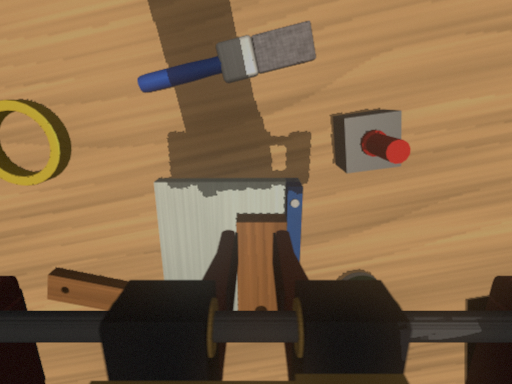

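View pics/w14b.png

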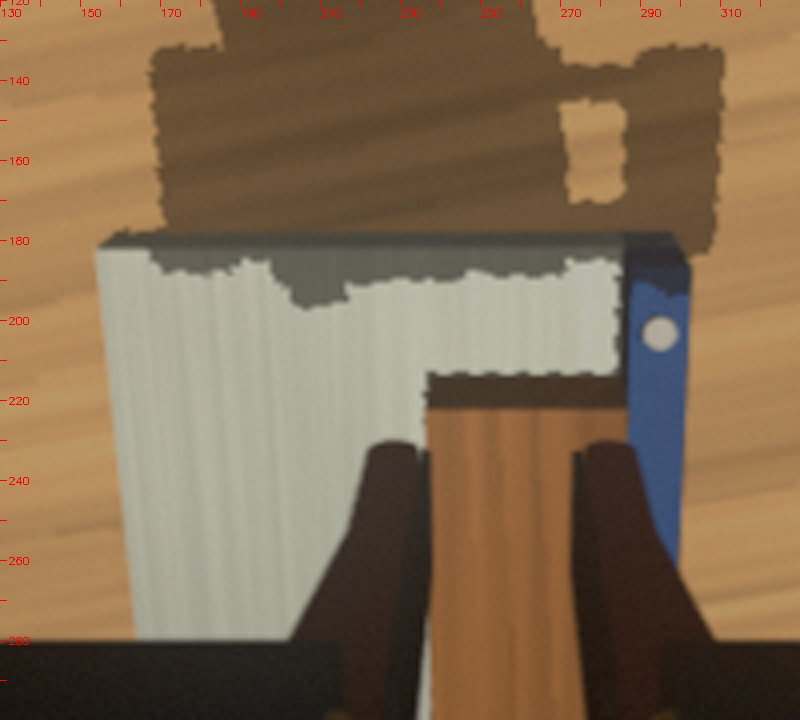

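The low end shows no gap at the long fence (column 286); the fingers hide the corner. I'll move over the pin and look again with the fixed cameras.

```bash
python3 -m creep '[{"x":-4,"y":35,"z":0,"ax":0,"ay":0,"az":0,"grip":0.7},{"x":-8,"y":75,"z":0,"ax":0,"ay":0,"az":0,"grip":0.7},{"x":-12,"y":110,"z":-10,"ax":0,"ay":0,"az":0,"grip":0.7},{"x":-15,"y":135,"z":-19,"ax":0,"ay":0,"az":0,"grip":0.7},{"x":-15,"y":135,"z":-19,"ax":0,"ay":0,"az":0,"grip":0.7},{"x":-15,"y":135,"z":-19,"ax":0,"ay":0,"az":0,"grip":0.7}]'
python3 - <<'E'
from h import *
import pickle
from cell import manip, optics
s=manip.read_state();p=optics.get_image('wrist');cv2.imwrite('pics/w15.png',p['img'][:,:,::-1]);print(s['joint_pos'].round(1));pickle.dump(s,open('s15.pkl','wb'))
for n in('top','scene'):
    p=optics.get_image(n);cv2.imwrite(f'pics/{n}15.png',p['img'][:,:,::-1])
crop('pics/top15.png',140,140,100,110,6,'pics/t15b.png')
crop('pics/scene15.png',250,190,130,90,6,'pics/sc15b.png')
E
```

```text
clock: 17.25
tcp_pos: [0.4451, 0.3861, 0.1988]
orientation: [[0.198, 0.98, -0.001], [0.98, -0.198, -0.003], [-0.003, -0.0, -1.0]]
force: [-0.1, -0.0, 0.2]
grip_width: 0.702
[-93.3  37.6  68.9 105.4 -38.8  65.1  68.1]
```

View pics/w15.png

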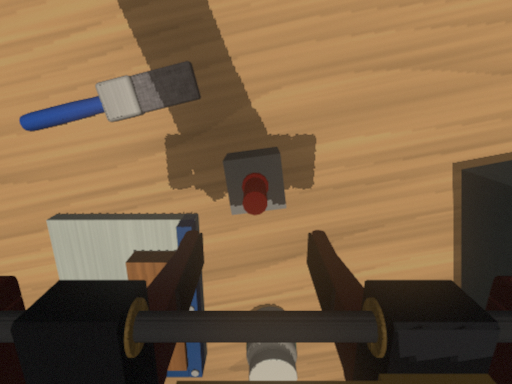

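View pics/t15b.png

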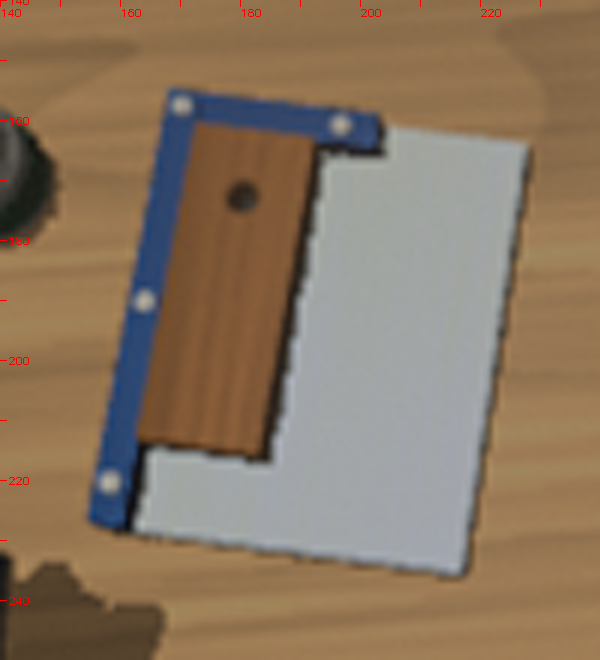

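View pics/sc15b.png

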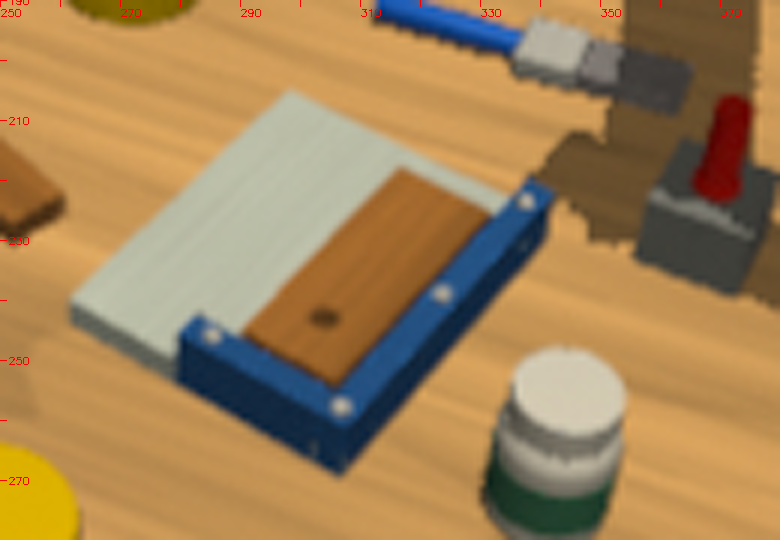

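The board is flush along both fences in the top and scene views, with no dark gap, and its hole is at (180,173) in the top view. Now the pin's position from this wrist view.

Run:
```python
from h import *
import pickle
crop('pics/w15.png',215,140,80,85,7,'pics/w15b.png')
```

```text
(no output)
```

View pics/w15b.png

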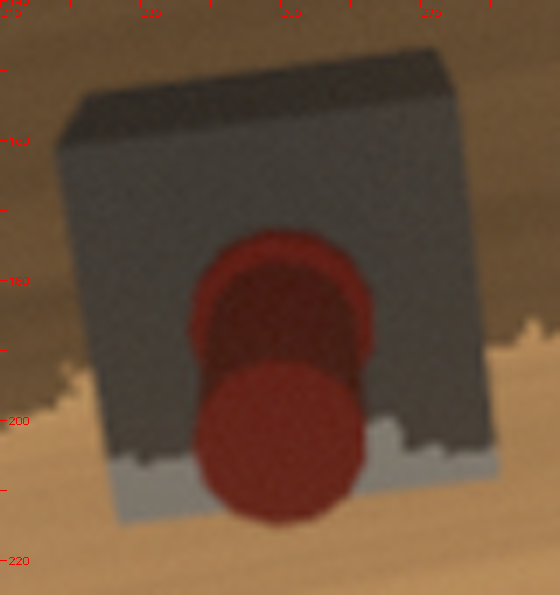

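Run:
```python
from h import *
import pickle
np.set_printoptions(precision=4,suppress=True)
s=pickle.load(open('s15.pkl','rb'));W=wristcam(s)
px=(215+280/7-.4,140+442/7-.4)
P=ray(W,px,.110);print(px,P,(P-s['tcp_pos'])*1000)
st=[(W,l,(215+a/7-.4,140+b/7-.4)) for l,a,b in [((-30,30,50),457,95),((30,30,50),500,477),((30,-30,50),120,524),((-30,-30,50),60,150)]]
print(fit(st,flat(),[.44,.38,-4]))
print('tool offset',s['orientation'].T@(P-s['tcp_pos'])*1000)
```

```text
(254.6, 202.74285714285713) [0.4459 0.3857 0.11  ] [  0.8072  -0.3868 -88.8494]
(array([ 0.4461,  0.3861, -3.7705]), array([[ 0.2885,  0.1239],
       [ 0.1247, -0.0541],
       [ 0.0001,  0.0523],
       [-0.4101, -0.0994]]))
tool offset [ 0.019   0.8851 88.8495]
```

```bash
python3 -m creep '[{"x":1,"y":0,"z":-40,"ax":0,"ay":0,"az":0,"grip":0.7},{"x":1,"y":0,"z":-80,"ax":0,"ay":0,"az":0,"grip":0.7},{"x":1,"y":0,"z":-110,"ax":0,"ay":0,"az":0,"grip":0.7},{"x":1,"y":0,"z":-133,"ax":0,"ay":0,"az":0,"grip":0.7},{"x":1,"y":0,"z":-133,"ax":0,"ay":0,"az":0,"grip":0.7},{"x":1,"y":0,"z":-133,"ax":0,"ay":0,"az":0,"grip":0.7}]'; python3 -m creep '[{"x":0,"y":0,"z":0,"ax":0,"ay":0,"az":0,"grip":0.1},{"x":0,"y":0,"z":0,"ax":0,"ay":0,"az":0,"grip":0.1},{"x":0,"y":0,"z":0,"ax":0,"ay":0,"az":0,"grip":0.1},{"x":0,"y":0,"z":0,"ax":0,"ay":0,"az":0,"grip":0.1},{"x":0,"y":0,"z":0,"ax":0,"ay":0,"az":0,"grip":0.1},{"x":0,"y":0,"z":0,"ax":0,"ay":0,"az":0,"grip":0.1},{"x":0,"y":0,"z":0,"ax":0,"ay":0,"az":0,"grip":0.1},{"x":0,"y":0,"z":0,"ax":0,"ay":0,"az":0,"grip":0.1},{"x":0,"y":0,"z":0,"ax":0,"ay":0,"az":0,"grip":0.1}]' 30
```

```text
clock: 18.0
tcp_pos: [0.4471, 0.3862, 0.0681]
orientation: [[0.199, 0.98, 0.001], [0.98, -0.199, 0.0], [0.0, 0.001, -1.0]]
force: [0.3, -0.2, 0.1]
grip_width: 0.699
clock: 18.9
tcp_pos: [0.4464, 0.387, 0.0674]
orientation: [[0.198, 0.98, 0.0], [0.98, -0.198, 0.0], [0.0, 0.0, -1.0]]
force: [-1.0, -0.2, 3.2]
grip_width: 0.246
```

Gripped at 21.6 mm opening. Lift clear and carry to above the hole, estimated at (0.636, 0.226).

```bash
python3 -m creep '[{"x":0,"y":0,"z":15,"ax":0,"ay":0,"az":0,"grip":0.1},{"x":0,"y":0,"z":45,"ax":0,"ay":0,"az":0,"grip":0.1},{"x":0,"y":0,"z":85,"ax":0,"ay":0,"az":0,"grip":0.1},{"x":5,"y":-5,"z":105,"ax":0,"ay":0,"az":0,"grip":0.1},{"x":30,"y":-25,"z":110,"ax":0,"ay":0,"az":0,"grip":0.1},{"x":58,"y":-50,"z":110,"ax":0,"ay":0,"az":0,"grip":0.1},{"x":88,"y":-75,"z":110,"ax":0,"ay":0,"az":0,"grip":0.1},{"x":118,"y":-100,"z":110,"ax":0,"ay":0,"az":0,"grip":0.1},{"x":148,"y":-125,"z":110,"ax":0,"ay":0,"az":0,"grip":0.1},{"x":175,"y":-148,"z":100,"ax":0,"ay":0,"az":0,"grip":0.1},{"x":189,"y":-160,"z":80,"ax":0,"ay":0,"az":0,"grip":0.1},{"x":189,"y":-160,"z":70,"ax":0,"ay":0,"az":0,"grip":0.1}]' ; python3 -m creep '[{"x":0,"y":0,"z":0,"ax":0,"ay":0,"az":0,"grip":0.1},{"x":0,"y":0,"z":0,"ax":0,"ay":0,"az":0,"grip":0.1}]'
python3 - <<'E'
from h import *
import pickle
from cell import manip, optics
s=manip.read_state();p=optics.get_image('wrist');cv2.imwrite('pics/w16.png',p['img'][:,:,::-1]);print(s['joint_pos'].round(1),s['tcp_pos']);pickle.dump(s,open('s16.pkl','wb'))
crop('pics/w16.png',200,150,110,100,7,'pics/w16b.png')
E
```

```text
clock: 20.1
tcp_pos: [0.6367, 0.2232, 0.1371]
orientation: [[0.202, 0.979, 0.001], [0.979, -0.202, -0.002], [-0.002, 0.001, -1.0]]
force: [-0.9, 0.1, -0.3]
grip_width: 0.25
clock: 20.3
tcp_pos: [0.6347, 0.2284, 0.1377]
orientation: [[0.196, 0.981, -0.0], [0.981, -0.196, 0.0], [0.0, -0.0, -1.0]]
force: [0.3, -0.9, -0.0]
grip_width: 0.245
[-61.3  45.7  58.4  96.1 -43.   63.5  88.6] [0.63466345 0.22836153 0.13765422]
```

View pics/w16.png

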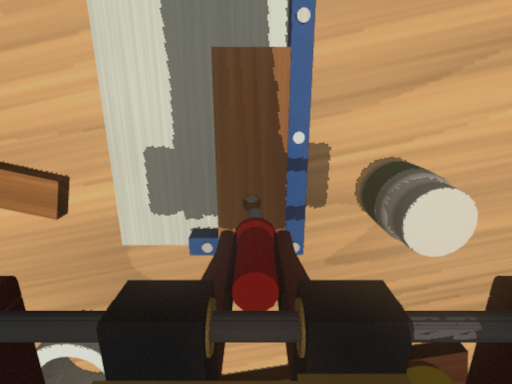

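View pics/w16b.png

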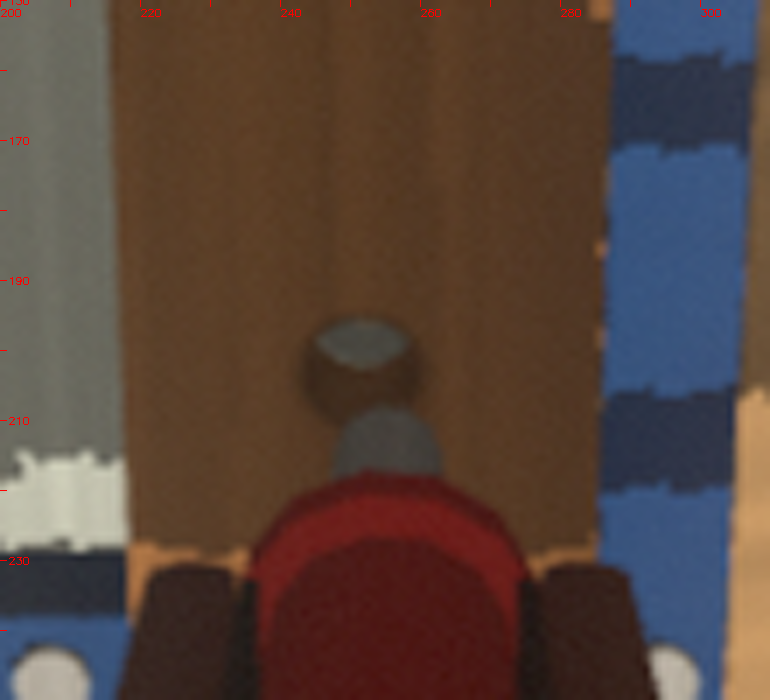

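Run:
```python
from h import *
import pickle
np.set_printoptions(precision=4,suppress=True)
s=pickle.load(open('s16.pkl','rb'));W=wristcam(s)
C=WI+(HE,)
H=ray(W,(251.3,203.3),.048)
print('hole',H,'tool rel',s['orientation'].T@(H-s['tcp_pos'])*1000)
th=np.linspace(0,2*np.pi,13)[:-1]
print('hole outline',proj(W,H+.0075*np.c_[np.cos(th),np.sin(th),0*th]).round(1).tolist())
for zt in (.0595,.0615):
  print('tip c',proj(C,[0,0,zt]),'tip r4 edge',proj(C,[0,-.004,zt]),'shank r6 12up',proj(C,[[0,-.006,zt-.006],[-.006,0,zt-.006],[.006,0,zt-.006]]).ravel(), 'collar',proj(C,[[-.014,0,zt-.044],[.014,0,zt-.044],[0,-.014,zt-.044]]).ravel())
```

```text
hole [0.6357 0.2253 0.048 ] tool rel [-2.8839  1.6711 89.6523]
hole outline [[253.0, 211.2], [256.9, 209.3], [259.4, 205.9], [259.7, 201.7], [257.7, 197.9], [254.0, 195.6], [249.6, 195.3], [245.6, 197.2], [243.2, 200.7], [243.0, 204.9], [244.9, 208.6], [248.6, 210.9]]
tip c [[254.5552 213.64  ]] tip r4 edge [[254.5517 208.8294]] shank r6 12up [254.5445 209.0231 246.7003 216.4189 262.3994 216.4115] collar [232.8101 237.7615 276.2075 237.7398 254.4935 217.4971]
tip c [[254.5569 212.7443]] tip r4 edge [[254.5535 207.9676]] shank r6 12up [254.5464 208.1364 246.766  215.4787 262.3373 215.4714] collar [233.0215 236.4439 276.0011 236.4224 254.4962 216.3504]
```

```bash
python3 -m creep '[{"x":0,"y":0,"z":0,"ax":0,"ay":0,"az":0,"grip":0.1},{"x":0,"y":0,"z":0,"ax":0,"ay":0,"az":0,"grip":0.1},{"x":0,"y":0,"z":0,"ax":0,"ay":0,"az":0,"grip":0.1},{"x":0,"y":0,"z":0,"ax":0,"ay":0,"az":0,"grip":0.1}]'
python3 - <<'E'
from h import *
import pickle
from cell import manip, optics
s=manip.read_state();p=optics.get_image('wrist');cv2.imwrite('pics/w17.png',p['img'][:,:,::-1]);print(s['tcp_pos']);pickle.dump(s,open('s17.pkl','wb'))
crop('pics/w17.png',200,150,110,100,7,'pics/w17b.png')
E
```

```text
clock: 20.75
tcp_pos: [0.6353, 0.2272, 0.1375]
orientation: [[0.197, 0.98, 0.0], [0.98, -0.197, 0.0], [0.0, 0.0, -1.0]]
force: [-0.8, 0.1, -0.4]
grip_width: 0.243
[0.63529961 0.22720743 0.13752243]
```

View pics/w17b.png

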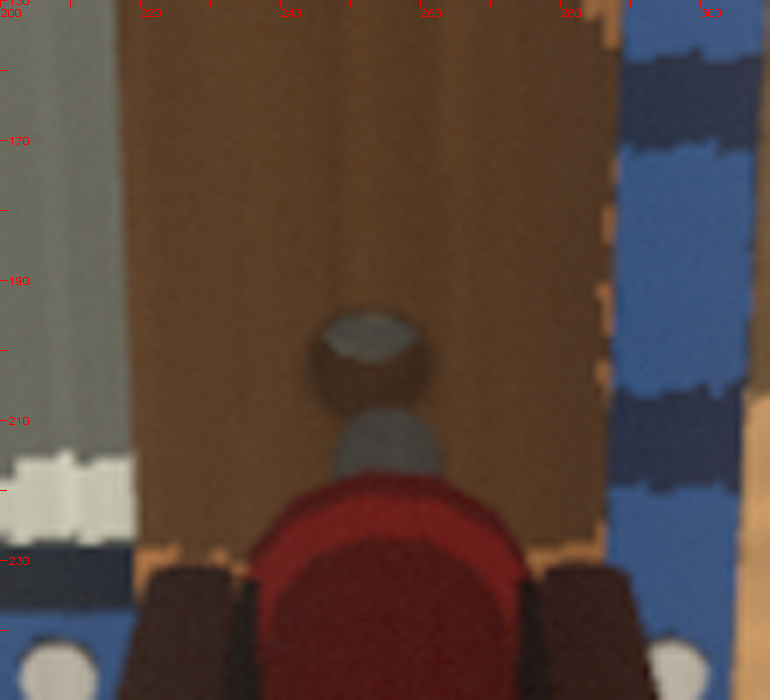

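Run:
```python
from h import *
import pickle
np.set_printoptions(precision=4,suppress=True)
s=pickle.load(open('s17.pkl','rb'));W=wristcam(s)
H=ray(W,(252.5,202.7),.048);r=s['orientation'].T@(H-s['tcp_pos'])*1000
print(H,r); r[0]-=.4; print(s['orientation']@r)
```

```text
[0.636  0.2252 0.048 ] [-1.8261  1.0711 89.522 ]
[  0.6411  -2.3641 -89.5226]
```

```bash
python3 -m creep '[{"x":0.6,"y":-2.3,"z":-8,"ax":0,"ay":0,"az":0,"grip":0.1},{"x":0.6,"y":-2.3,"z":-18,"ax":0,"ay":0,"az":0,"grip":0.1},{"x":0.6,"y":-2.3,"z":-18,"ax":0,"ay":0,"az":0,"grip":0.1},{"x":0.6,"y":-2.3,"z":-18,"ax":0,"ay":0,"az":0,"grip":0.1},{"x":0.6,"y":-2.3,"z":-18,"ax":0,"ay":0,"az":0,"grip":0.1}]'
python3 - <<'E'
from h import *
import pickle
from cell import manip, optics
s=manip.read_state();p=optics.get_image('wrist');cv2.imwrite('pics/w18.png',p['img'][:,:,::-1]);print(s['tcp_pos']);pickle.dump(s,open('s18.pkl','wb'))
crop('pics/w18.png',210,160,90,80,8,'pics/w18b.png')
p=optics.get_image('scene');cv2.imwrite('pics/sc18.png',p['img'][:,:,::-1])
crop('pics/sc18.png',270,190,70,80,8,'pics/sc18b.png')
E
```

```text
clock: 21.3
tcp_pos: [0.6361, 0.2246, 0.1194]
orientation: [[0.198, 0.98, 0.0], [0.98, -0.198, -0.0], [0.0, 0.0, -1.0]]
force: [-0.1, 0.5, -0.4]
grip_width: 0.245
[0.63612584 0.22459601 0.11935247]
```

View pics/w18b.png

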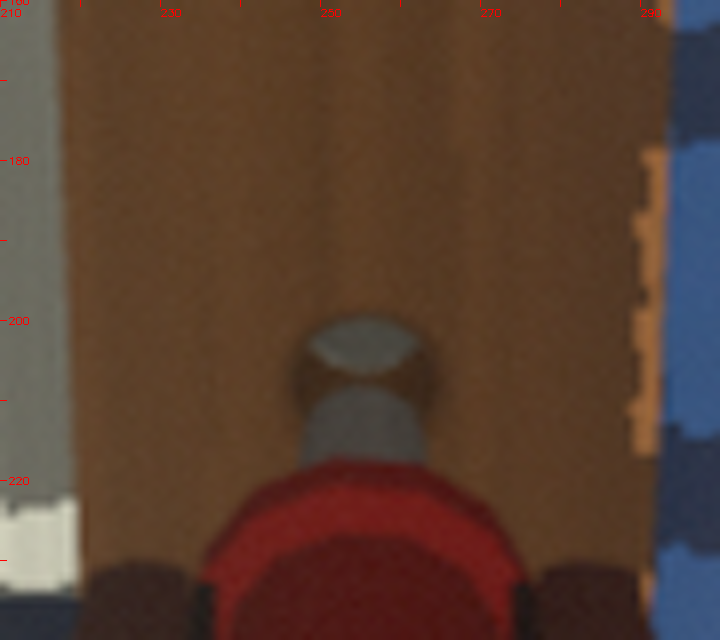

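View pics/sc18b.png

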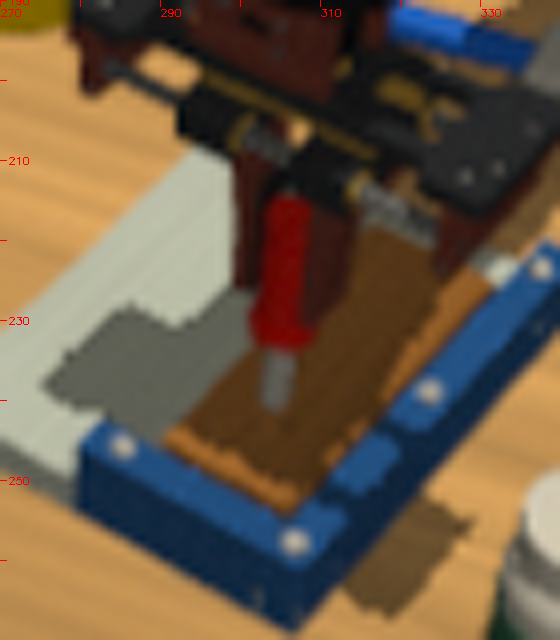

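Run:
```python
from h import *
import pickle
np.set_printoptions(precision=4,suppress=True)
s=pickle.load(open('s18.pkl','rb'));W=wristcam(s);C=WI+(HE,)
# hole top edge point row 199.1, half-dia 7.5 further in tool y
E=ray(W,(255.3,199.1),.048);r=s['orientation'].T@(E-s['tcp_pos'])*1000;print(r,r+[0,7.5,0])
L=ray(W,(246.5,207.6),.048);Q=ray(W,(264.2,207.6),.048)
for e in(L,Q):print(s['orientation'].T@(e-s['tcp_pos'])*1000)
print(proj(C,[[0,-.004,.0615],[0,0,.0615]]).ravel(),'obs tip row',160+386/8-.4)
```

```text
[ 0.6026 -8.1329 71.35  ] [ 0.6026 -0.6329 71.35  ]
[-6.6091 -0.8141 71.3519]
[ 7.8973 -0.8067 71.3527]
[254.5535 207.9676 254.5569 212.7443] obs tip row 207.85
```

```bash
python3 -m creep '[{"x":-0.6,"y":0.3,"z":-4,"ax":0,"ay":0,"az":0,"grip":0.1},{"x":-0.6,"y":0.3,"z":-8,"ax":0,"ay":0,"az":0,"grip":0.1},{"x":-0.6,"y":0.3,"z":-12,"ax":0,"ay":0,"az":0,"grip":0.1},{"x":-0.6,"y":0.3,"z":-15,"ax":0,"ay":0,"az":0,"grip":0.1},{"x":-0.6,"y":0.3,"z":-15,"ax":0,"ay":0,"az":0,"grip":0.1}]'
```

```text
clock: 21.9
tcp_pos: [0.635, 0.2249, 0.1036]
orientation: [[0.198, 0.98, -0.001], [0.98, -0.198, -0.0], [-0.0, -0.001, -1.0]]
force: [-0.4, 0.3, 0.0]
grip_width: 0.244
```

```bash
python3 -m creep '[{"x":0,"y":0,"z":-4,"ax":0,"ay":0,"az":0,"grip":0.1},{"x":0,"y":0,"z":-8,"ax":0,"ay":0,"az":0,"grip":0.1},{"x":0,"y":0,"z":-12,"ax":0,"ay":0,"az":0,"grip":0.1},{"x":0,"y":0,"z":-16,"ax":0,"ay":0,"az":0,"grip":0.1},{"x":0,"y":0,"z":-16,"ax":0,"ay":0,"az":0,"grip":0.1}]'| grep -E "tcp|force"; python3 -m creep '[{"x":0,"y":0,"z":-3,"ax":0,"ay":0,"az":0,"grip":0.1},{"x":0,"y":0,"z":-6,"ax":0,"ay":0,"az":0,"grip":0.1},{"x":0,"y":0,"z":-9,"ax":0,"ay":0,"az":0,"grip":0.1},{"x":0,"y":0,"z":-9,"ax":0,"ay":0,"az":0,"grip":0.1}]'| grep -E "tcp|force"
```

```text
tcp_pos: [0.635, 0.2249, 0.0875]
force: [-1.1, -0.1, -0.3]
tcp_pos: [0.6351, 0.225, 0.0788]
force: [1.3, 0.1, -0.8]
```

Tip is about 17 mm up, so it is inside the plate hole with no force. Continuing to collar contact.

```bash
python3 -m creep '[{"x":0,"y":0,"z":-3,"ax":0,"ay":0,"az":0,"grip":0.1},{"x":0,"y":0,"z":-6,"ax":0,"ay":0,"az":0,"grip":0.1},{"x":0,"y":0,"z":-9,"ax":0,"ay":0,"az":0,"grip":0.1},{"x":0,"y":0,"z":-11,"ax":0,"ay":0,"az":0,"grip":0.1},{"x":0,"y":0,"z":-11,"ax":0,"ay":0,"az":0,"grip":0.1}]'| grep -E "tcp|force"; python3 -m creep '[{"x":0,"y":0,"z":-1,"ax":0,"ay":0,"az":0,"grip":0.1},{"x":0,"y":0,"z":-1,"ax":0,"ay":0,"az":0,"grip":0.1}]'| grep -E "tcp|force"; python3 -m creep '[{"x":0,"y":0,"z":-1,"ax":0,"ay":0,"az":0,"grip":0.1},{"x":0,"y":0,"z":-1,"ax":0,"ay":0,"az":0,"grip":0.1}]'| grep -E "tcp|force"
```

```text
tcp_pos: [0.6352, 0.2249, 0.0679]
force: [-0.3, 0.2, -0.8]
tcp_pos: [0.6354, 0.225, 0.0673]
force: [-0.2, -0.2, -0.4]
tcp_pos: [0.6354, 0.225, 0.0662]
force: [0.1, -0.2, 0.3]
```

```bash
python3 -m creep '[{"x":0,"y":0,"z":-1,"ax":0,"ay":0,"az":0,"grip":0.1},{"x":0,"y":0,"z":-1,"ax":0,"ay":0,"az":0,"grip":0.1}]'| grep -E "tcp|force"; python3 -m creep '[{"x":0,"y":0,"z":-1,"ax":0,"ay":0,"az":0,"grip":0.1},{"x":0,"y":0,"z":-1,"ax":0,"ay":0,"az":0,"grip":0.1}]'| grep -E "tcp|force"
```

```text
tcp_pos: [0.6355, 0.225, 0.0655]
force: [-0.5, 0.3, 1.2]
tcp_pos: [0.6356, 0.225, 0.0655]
force: [-2.9, 0.5, 8.3]
```

Collar contact at TCP z = 65.5 mm as predicted, 8 N. Release and withdraw upward.

```bash
python3 -m creep '[{"x":0,"y":0,"z":0.5,"ax":0,"ay":0,"az":0,"grip":0.6},{"x":0,"y":0,"z":0.5,"ax":0,"ay":0,"az":0,"grip":0.6},{"x":0,"y":0,"z":0.5,"ax":0,"ay":0,"az":0,"grip":0.6},{"x":0,"y":0,"z":0.5,"ax":0,"ay":0,"az":0,"grip":0.6},{"x":0,"y":0,"z":0.5,"ax":0,"ay":0,"az":0,"grip":0.6},{"x":0,"y":0,"z":20,"ax":0,"ay":0,"az":0,"grip":0.6},{"x":0,"y":0,"z":55,"ax":0,"ay":0,"az":0,"grip":0.6},{"x":0,"y":0,"z":95,"ax":0,"ay":0,"az":0,"grip":0.6},{"x":-40,"y":20,"z":120,"ax":0,"ay":0,"az":0,"grip":0.6},{"x":-85,"y":40,"z":130,"ax":0,"ay":0,"az":0,"grip":0.6},{"x":-130,"y":60,"z":130,"ax":0,"ay":0,"az":0,"grip":0.6},{"x":-160,"y":80,"z":130,"ax":0,"ay":0,"az":0,"grip":0.6}]'; python3 -m creep '[{"x":-5,"y":40,"z":10,"ax":0,"ay":0,"az":0,"grip":0.6},{"x":-10,"y":80,"z":20,"ax":0,"ay":0,"az":0,"grip":0.6},{"x":-10,"y":80,"z":20,"ax":0,"ay":0,"az":0,"grip":0.6},{"x":-10,"y":80,"z":20,"ax":0,"ay":0,"az":0,"grip":0.6}]'
python3 - <<'E'
from h import *
from cell import manip, optics
for n in('top','scene','wrist'):
    p=optics.get_image(n);cv2.imwrite(f'pics/{n}20.png',p['img'][:,:,::-1])
crop('pics/top20.png',140,140,100,110,6,'pics/t20b.png')
crop('pics/scene20.png',250,190,130,90,6,'pics/sc20b.png')
E
```

```text
clock: 25.3
tcp_pos: [0.4731, 0.3055, 0.1956]
orientation: [[0.198, 0.98, -0.001], [0.98, -0.198, 0.002], [0.002, -0.001, -1.0]]
force: [0.6, 0.5, -0.7]
grip_width: 0.601
clock: 25.7
tcp_pos: [0.4654, 0.3855, 0.2153]
orientation: [[0.196, 0.981, 0.001], [0.981, -0.196, 0.0], [0.001, 0.001, -1.0]]
force: [0.2, -0.5, -0.5]
grip_width: 0.598
```

View pics/t20b.png

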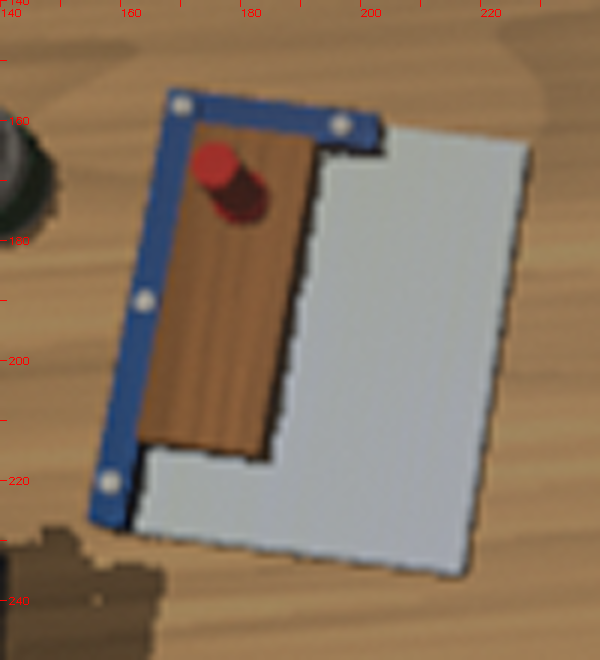

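View pics/sc20b.png

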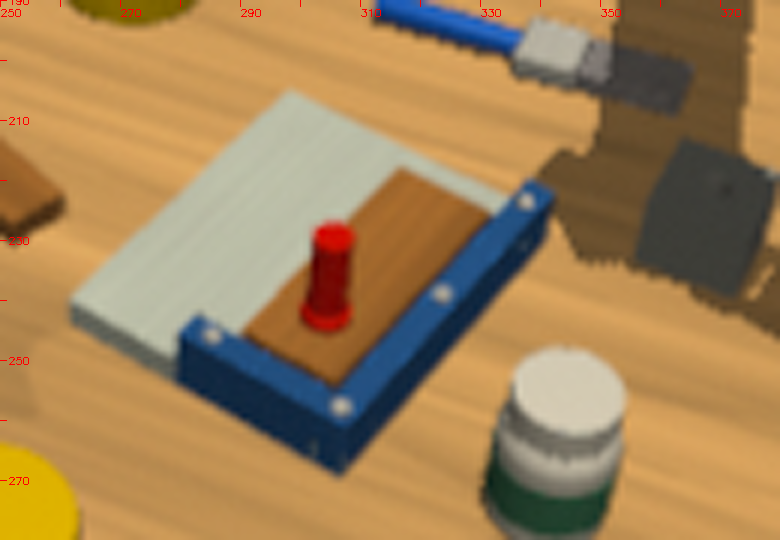

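View pics/top20.png

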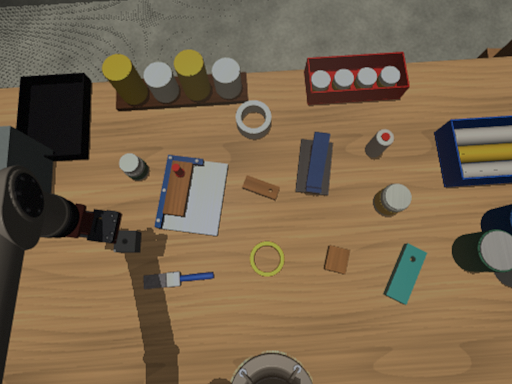

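View pics/wrist20.png

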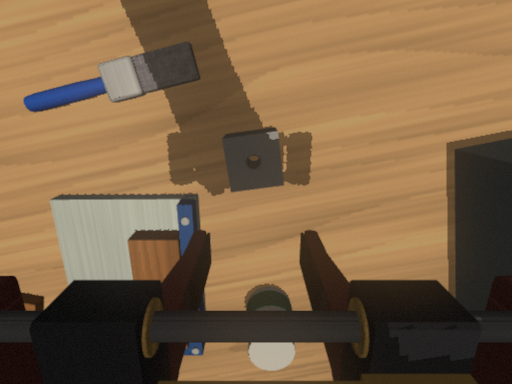

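```bash
python3 -m creep '[{"x":20,"y":-15,"z":0,"ax":0,"ay":0,"az":0,"grip":0.6},{"x":50,"y":-30,"z":0,"ax":0,"ay":0,"az":0,"grip":0.9},{"x":85,"y":-35,"z":0,"ax":0,"ay":0,"az":0,"grip":0.9},{"x":120,"y":-35,"z":0,"ax":0,"ay":0,"az":0,"grip":0.9},{"x":160,"y":-35,"z":0,"ax":0,"ay":0,"az":0,"grip":0.9},{"x":195,"y":-35,"z":0,"ax":0,"ay":0,"az":0,"grip":0.9},{"x":225,"y":-35,"z":0,"ax":0,"ay":0,"az":0,"grip":0.9},{"x":255,"y":-35,"z":0,"ax":0,"ay":0,"az":0,"grip":0.9},{"x":255,"y":-35,"z":0,"ax":0,"ay":0,"az":0,"grip":0.9},{"x":255,"y":-35,"z":0,"ax":0,"ay":0,"az":0,"grip":0.9}]'
python3 - <<'E'
from h import *
from cell import manip, optics
s=manip.read_state();print(s['joint_pos'].round(1))
p=optics.get_image('wrist');cv2.imwrite('pics/w21.png',p['img'][:,:,::-1])
E
```

```text
clock: 26.85
tcp_pos: [0.721, 0.3475, 0.2141]
orientation: [[0.201, 0.98, -0.0], [0.98, -0.201, -0.001], [-0.001, -0.0, -1.0]]
force: [0.3, -0.0, 0.2]
grip_width: 0.898
[-58.   52.2  58.3  70.9 -43.2  78.9  75.4]
```

View pics/w21.png

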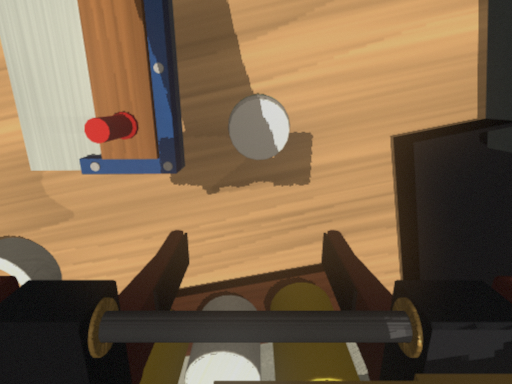

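```bash
python3 -c "
from h import *
crop('pics/w21.png',70,0,120,180,4,'pics/w21b.png')"
```

```text
(no output)
```

View pics/w21b.png

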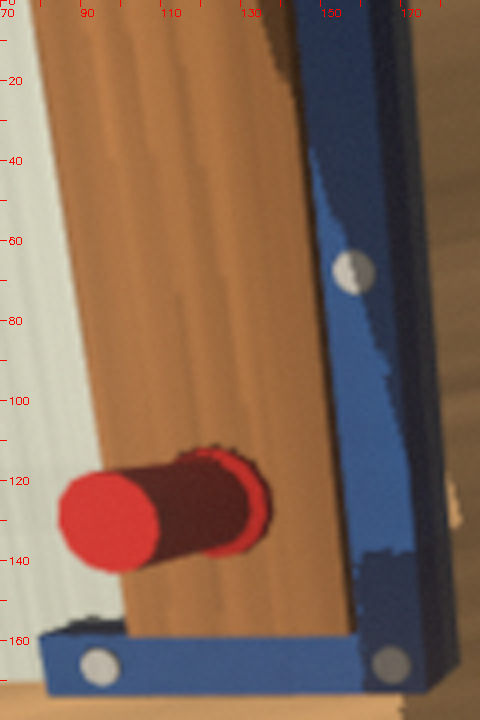

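This view from the fence side shows the board's 6 mm side strip as an even band about 1.7 px wide along the long fence, as expected with no gap. The end sits against the stop and the collar sits flat on the board. The gripper touches nothing, so I'll hand in.

```bash
python3 -c "
from cell import manip
s=manip.read_state();print(s['clock'],s['force'],s['qvel'].round(2))
manip.close_job()"
```

```text
26.9 [-0.45532762  1.22392641  0.02411175] [-1.53 -0.67 -0.33  0.41 -0.23  0.06 -0.03]
the job is handed in; nothing more can be done
```

The board is set up in the jig, flush against both fences, with the pin through its hole and its collar on the board. I handed the job in at 26.9 s of the 72 s allowed.

**What I did**
- **Board:** I gripped it across its width on the rest and laid it flat on the plate, clear of both fences, holed end towards the stop. I let go there.
- **Pushing home:** I pushed it with shut fingers against the long fence, which it met at about 8 N. Then I pushed it against the stop, which it met at about 10 N.
- **Pin:** I took it from the stand, lined it up by the wrist camera and lowered it straight in. The collar met the board at the predicted height with 8 N, and I released it.

**Last checks**
- **Position:** the final top, scene and wrist views show no visible gap at either fence, with the pin upright. The board's edges had not moved in the top view since before the pin went in. The cameras cannot show gaps much under 1 mm. At the stop I could check only from the open side and the fixed cameras.
- **Bystanders:** nothing else had visibly moved in the top view, and the arm was clear of everything.

**What did not go to plan**
- The first move was refused because each row needs every key; nothing moved.
- The arm reached its joint 5 and 6 limits at the tilted grasp, so I gripped 7 mm higher and 7 mm off centre. The grip held.
- Joint 1 was still drifting at about 1.5 degrees/s when I handed in, with nothing near the arm.

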